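# Nest the light-bar channels in the packing tray

### The arm

A 6-joint arm with a two-finger parallel gripper is mounted at the origin on the work surface. World frame = base frame: x ahead of the robot, y to its left, z up, the work surface at z = 0. Lengths are in m, angles in degrees, forces in N, time in s.
With the tool pointing down it reaches from about 0.35 to 0.875 m from the base axis. Payload 4.2 kg.
Tool frame: the origin (TCP) lies between the finger pads; the fingertips stand 11 mm ahead of it and the grasp point (between the pads) lies 8 mm behind it; z points along the fingers, y is the direction in which the jaws open and shut (so a half turn about z gives the same grasp; the last joint's range is limited). The gripper opens to 87 mm and grips with 3 to 60 N. Pads are 19 mm wide; open, the fingers measure 117 mm over their backs; the gripper's body (75 mm by 190 mm) begins 51 mm behind the grasp point.
Start: joints at [-48.552, 22.042, 0.453, 0, -68.411, -14.817], TCP at [0.28, -0.559, 0.234] pointing down, gripper open.
Joint ranges: [-179.83, 179.83], [-69.29, 118.12], [-61.27, 80.66], [-181.25, 117.63], [-171.15, -9.14], [-177.46, 177.46]. Speed limits (degrees/s): [159.86, 159.86, 180, 180, 180, 180].

### API

Orientations are given as a 3x3 rotation matrix whose columns are the frame's x, y, z axes.
In Python, from station import sense, capture, get_calibration, finish_job, search_frame, cut_out gives the robot as it stands.
- The arm moves only by the tool arm_command, never from a script. Its argument "rows" is a list of rows, each an object with "fingers": the opening in per cent of the stroke, from 0 (shut) to 100 (fully open); "travel": the shift along the tool's x, y, z in cm, a list of three; "roll": the turn about the tool's z in degrees. A call has 1 to 10 rows; each row is the pose to reach, as a shift and turn from the pose commanded when the call began, along the tool's axes at that moment; what a row does not reach only later rows make up. A row lasts 1/10 s, in which the tool goes at most 50 mm and 8.59 degrees, less where a joint would pass 70% of its speed; a pose out of reach is approached as far as the arm can. A call with a gripper value outside its range is refused whole. The fingers move at their own pace and stop on an object; the grip force is fixed at half the most. Time passes only in rows, so rows that repeat a pose let the fingers close. It gives the time, the measured TCP pose, the force and the opening at its end, in the units of the state.
- sense(): the state, without advancing time (a new reading comes with each control period).
- capture(name): name is "scene" or "top" or "wrist"; returns (picture, depth): 400x640x3 uint8, red, green, blue; 400x640 float32, m along the optical axis (not along the pixel's ray), 0 where there is no reading.
- get_calibration(name): a dict with "fov_y" (degrees; the focal length in pixels is half the picture's height over the tangent of half this angle, whatever the lens; pixels are square), "cx", "cy" (the principal point, pixels), "distortion" ([k1, k2, p1, p2, k3] as OpenCV has them; the pictures are not rectified), "origin" and "attitude" of the camera in the world; the wrist camera has in their place "mount" (4x4, takes a point from camera to tool coordinates, whose origin is the TCP and whose axes are the flange's). Camera axes: x right, y down, z forward; pixel columns grow to the right and rows downward; lengths in m; the calibration is good to about 2 mm. A picture is of the moment at which its call begins: read the wrist's pose just before it. get_calibration takes no time and is no camera call.
- finish_job(): hands the job in, once; it reports no verdict.
Trained networks look in the newest picture that a camera, given by its name, has taken for a name from the list of things; names that differ only in an ending like _2 or _b are one class to them, and where a whole thing is asked for, a point or a joint stands for the part that bears it (a point fixed in the world has none). Each returns a list of dicts, best first, with "p" (0 to 1); they miss things now and then, are a little off and sometimes report something else, mostly with a low value. They report only what shows in the picture. A call takes as long as a camera call. They do not tell look-alikes from the thing itself.
- search_frame(camera, label): "position" ([x, y, z] in m, in world coordinates, good to about 4 mm: the middle of the surface that is visible of it).
- cut_out(camera, label): "mask" (400x640 bool, what is visible of it).
The state is a dict: "time_s": time; "joints": joint angles; "joint_velocities": joint speeds; "effort": joint torques, N m; "tcp_pos": TCP position; "ee_rot": TCP orientation; "wrist_force": force on the tool from outside, world axes, zero at the start; "moment": the same for the moment, N m; "gripper_width": opening from 0.0 (shut) to 1.0 (fully open).
Only numpy, scipy, OpenCV 4.12 (cv2) and the standard library are available. Lean on these libraries where they do the work, as an engineer would, in place of code of your own. Each camera call takes 0.05 s, during which the arm holds its last target. There are 200 camera calls.

### The job

Pack the blue tray on the lamp assembly bench: first lay the two bare aluminium channels flat in its two bays, open side up. Then lay the red channel open side down across the two, midway between them and with its ends about in line with theirs, so that one of its flanges goes down to the floor of each trough and the sections interlock. Last, stand the orange-tabbed mounting foot in one of the two strips of trough left open beside the red channel, midway along it; set everything down gently without dropping it, and leave the other things on the bench where they are.

Things in the scene. Friction and masses are not known exactly. Their poses are not given: they have to be found in the camera images.
- tray_mid (a point): Fixed blue packing tray, 178 mm (x) by 130 mm (y); place and yaw vary. Point: its middle, on top of its 4 mm floor. x: from near to far bay; y: along the bays. Two bays, 72 (x) by 114 mm (y), centred at x = -43 and +43 mm; the 14 mm rib between them and the kerbs around are 4 mm high. Red channel in place: centred on this point, flange tips on the webs, 4 mm above the floor.
- bay_near (a point): Middle of the floor of the bay at tray x = -43 mm; axes as the tray. A channel lies in a bay with its length along the tray's y. Once the red channel is in place, a strip of trough about 39 mm wide stays open beside it, centred at tray x = -49.5 mm, its bottom 4 mm above the floor.
- bay_far (a point): Middle of the floor of the bay at tray x = +43 mm; axes as the tray. The open strip of trough here is centred at tray x = +49.5 mm.
- rack: Fixed grey rack, 170 mm wide (y), face sloping 32 degrees, low edge (8 mm yellow lip) at -x, towards the robot. Origin: under its middle, on the table; the face is 52 mm up there. Two channels lie on it 92 mm apart, lengths up the slope; left and right vary, and rack and tray may swap sides. An 18 mm light tube crosses over it along y at x = +25, z = 175 mm, on posts at x = 58, y = -98 and +98 mm.
- channel_a_mid (a point): Bare aluminium channel, open side up, lying level on the bench. 100 mm long, 60 mm wide, 34 mm high, 4 mm walls (web and two flanges, so the trough is 52 mm wide and 30 mm deep), about 0.14 kg. Point: centre of its outer envelope, 17 mm above its underside; x axis along its length, y across, z away from its support (so z up).
- channel_b_mid (a point): Bare aluminium channel, open side up, on the sloping rack. 100 mm long, 60 mm wide, 34 mm high, 4 mm walls (web and two flanges, so the trough is 52 mm wide and 30 mm deep), about 0.14 kg. Point: centre of its outer envelope, 17 mm above its underside; x axis along its length, y across, z away from its support (so z is square to the slope at first, up once in the tray; x points up the slope).
- channel_c_mid (a point): Red channel, open side down (web on top), on the sloping rack. 100 mm long, 60 mm wide, 34 mm high, 4 mm walls (web and two flanges, so the trough is 52 mm wide and 30 mm deep), about 0.14 kg. Point: centre of its outer envelope, 17 mm above its underside; x axis along its length, y across, z away from its support (so z is square to the slope at first, up once in the tray; x points up the slope).
- foot_mid (a point): Mounting foot: black base 50 mm (its x) by 26 mm (its y) by 18 mm high with an upright orange tab in its middle, 12 mm thick (x), 24 mm wide (y), up to 64 mm above its underside; 0.12 kg, standing on the bench. Point: half-way up, 32 mm above its underside. Its base fits the open strip of trough only lengthwise (its x along the tray's y).
- grey_foot: Bystander: all-grey mounting foot of the same shape and size, origin under its middle.
- tape: Bystander: yellow tape roll lying flat, 60 mm across, 24 mm high, origin under its middle.
- lamp: Bystander: round black stage lamp, 116 mm across (yoke 140 mm), 108 mm high, loose, origin under its middle, at the back of the work area.
- screwdriver: Bystander: screwdriver lying at the back right of the work area.
- screw_cup: Bystander: green cup, 64 mm across, 50 mm high, at the right, origin under its middle.
- meter: Bystander: yellow hand meter lying flat, 130 by 75 by 40 mm, at the left, origin under its middle.
There are look-alikes about, which are no part of the job. What is shaped like the part that bears channel_a_mid but brown or pink is not meant.

How it is judged (in metres and radians):
On the way, in this order (a step that is already met when the one before it is completed fails the run):
1. both aluminium channels lie flat in the two bays, open side up, and are let go ((((x of channel_a_mid in the frame of tray_mid between -0.052 and -0.034 m and y of channel_a_mid in the frame of tray_mid between -0.009 and 0.009 m and z of channel_a_mid in the frame of tray_mid between 0.014 and 0.019 m and angle between channel_a_mid's own z axis and vertical below 0.04 rad and angle between the x axis of channel_a_mid and the y axis of tray_mid, either way round below 0.12 rad) and (x of channel_b_mid in the frame of tray_mid between 0.034 and 0.052 m and y of channel_b_mid in the frame of tray_mid between -0.009 and 0.009 m and z of channel_b_mid in the frame of tray_mid between 0.014 and 0.019 m and angle between channel_b_mid's own z axis and vertical below 0.04 rad and angle between the x axis of channel_b_mid and the y axis of tray_mid, either way round below 0.12 rad)) or ((x of channel_a_mid in the frame of tray_mid between 0.034 and 0.052 m and y of channel_a_mid in the frame of tray_mid between -0.009 and 0.009 m and z of channel_a_mid in the frame of tray_mid between 0.014 and 0.019 m and angle between channel_a_mid's own z axis and vertical below 0.04 rad and angle between the x axis of channel_a_mid and the y axis of tray_mid, either way round below 0.12 rad) and (x of channel_b_mid in the frame of tray_mid between -0.052 and -0.034 m and y of channel_b_mid in the frame of tray_mid between -0.009 and 0.009 m and z of channel_b_mid in the frame of tray_mid between 0.014 and 0.019 m and angle between channel_b_mid's own z axis and vertical below 0.04 rad and angle between the x axis of channel_b_mid and the y axis of tray_mid, either way round below 0.12 rad))) and contact force between the fingers and channel_a below 0.05 N and contact force between the fingers and channel_b below 0.05 N), for 0.2 s.
2. the red channel is interlocked with them, down on their webs, and let go ((((x of channel_a_mid in the frame of tray_mid between -0.052 and -0.034 m and y of channel_a_mid in the frame of tray_mid between -0.009 and 0.009 m and z of channel_a_mid in the frame of tray_mid between 0.014 and 0.019 m and angle between channel_a_mid's own z axis and vertical below 0.04 rad and angle between the x axis of channel_a_mid and the y axis of tray_mid, either way round below 0.12 rad) and (x of channel_b_mid in the frame of tray_mid between 0.034 and 0.052 m and y of channel_b_mid in the frame of tray_mid between -0.009 and 0.009 m and z of channel_b_mid in the frame of tray_mid between 0.014 and 0.019 m and angle between channel_b_mid's own z axis and vertical below 0.04 rad and angle between the x axis of channel_b_mid and the y axis of tray_mid, either way round below 0.12 rad)) or ((x of channel_a_mid in the frame of tray_mid between 0.034 and 0.052 m and y of channel_a_mid in the frame of tray_mid between -0.009 and 0.009 m and z of channel_a_mid in the frame of tray_mid between 0.014 and 0.019 m and angle between channel_a_mid's own z axis and vertical below 0.04 rad and angle between the x axis of channel_a_mid and the y axis of tray_mid, either way round below 0.12 rad) and (x of channel_b_mid in the frame of tray_mid between -0.052 and -0.034 m and y of channel_b_mid in the frame of tray_mid between -0.009 and 0.009 m and z of channel_b_mid in the frame of tray_mid between 0.014 and 0.019 m and angle between channel_b_mid's own z axis and vertical below 0.04 rad and angle between the x axis of channel_b_mid and the y axis of tray_mid, either way round below 0.12 rad))) and x of channel_c_mid in the frame of tray_mid between -0.016 and 0.016 m and y of channel_c_mid in the frame of tray_mid between -0.015 and 0.015 m and z of channel_c_mid in the frame of tray_mid between 0.018 and 0.0235 m and angle between channel_c_mid's own z axis and vertical below 0.05 rad and angle between the x axis of channel_c_mid and the y axis of tray_mid, either way round below 0.15 rad and contact force between the fingers and channel_c below 0.05 N), for 0.2 s.
At the end, for the whole second after the job is handed in: Aluminium channels flat and open-up in the two bays (9 mm across, 9 mm along); red one open-down, a flange on each web (16 mm across, 15 mm along, 2.5 mm in height, 0.15 rad); orange foot upright on a strip of trough left open (34-66 mm from tray middle, 35 mm along); all released, at rest (all of step 2 and (x of foot_mid in the frame of tray_mid between -0.066 and -0.034 m or x of foot_mid in the frame of tray_mid between 0.034 and 0.066 m) and y of foot_mid in the frame of tray_mid between -0.035 and 0.035 m and z of foot_mid in the frame of tray_mid between 0.032 and 0.04 m and angle between foot_mid's own z axis and vertical below 0.1 rad and linear speed of each of channel_a, channel_b, channel_c, foot below 0.02 m/s and contact force between the fingers and channel_a below 0.05 N and contact force between the fingers and channel_b below 0.05 N and contact force between the fingers and foot below 0.05 N); the robot touches nothing.
It fails at once if another thing on the bench is moved by more than 30 mm (distance of any of grey_foot, tape, lamp, screwdriver, screw_cup, meter from where it was at the start of the episode above 0.03 m).
It fails at once if a channel or the foot is dropped (faster than 0.6 m/s with no finger on it) ((linear speed of channel_a above 0.6 m/s and contact force between the fingers and channel_a below 0.05 N) or (linear speed of channel_b above 0.6 m/s and contact force between the fingers and channel_b below 0.05 N) or (linear speed of channel_c above 0.6 m/s and contact force between the fingers and channel_c below 0.05 N) or (linear speed of foot above 0.6 m/s and contact force between the fingers and foot below 0.05 N)).
It also fails if it takes over 72 s, if anything falls off the work surface, if the arm or the gripper's body presses on something with over 40 N, if the wrist force passes 120 N, or if a joint passes its speed limit or range.

## Working session

There is one attempt and no reset: what is moved stays moved. The work goes in short steps, Python scripts to look and compute and a tool call to move; the robot and the scene stay as the last step left them, time stands still between calls to the robot, and variables do not carry over. Pictures are saved under pics/ and viewed, about 8 in all and at most 12, crops included, and the job is handed in when it is done.

Besides the shell and the picture viewer there is one more tool, called after ">>>" as name([rows], argument=value, ...), one row to a line, values as JSON. arm_command: Moves the arm, as the interface text tells. Its arguments: {"type":"object","properties":{"rows":{"type":"array","items":{"type":"object","properties":{"fingers":{"type":"number"},"travel":{"type":"array","items":{"type":"number"}},"roll":{"type":"number"}}}}},"required":["rows"]}

```bash
ls; mkdir -p pics
python3 - <<'E'
from station import *
import cv2,json
s=sense();print({k:s[k] for k in('time_s','tcp_pos','ee_rot','gripper_width','wrist_force')})
for n in('scene','top','wrist'):
    print(n,get_calibration(n))
for n in('scene','top'):
    p,d=capture(n);cv2.imwrite(f'pics/{n}0.png',p[:,:,::-1]);
E
```

```text
pics
{'time_s': 0.0, 'tcp_pos': array([ 0.27992081, -0.5581639 ,  0.2324512 ]), 'ee_rot': array([[-8.93989675e-01, -4.48086314e-01, -1.05617310e-03],
       [-4.48087552e-01,  8.93987608e-01,  1.92433621e-03],
       [ 8.19369474e-05,  2.19359472e-03, -9.99997591e-01]]), 'gripper_width': 0.9977200357329198, 'wrist_force': array([ 0.15974975, -0.42353552,  0.39050057])}
scene {'fov_y': 57.3203520262678, 'cx': 320.0435418101634, 'cy': 204.92820254480148, 'distortion': array([0.02911494, 0.        , 0.        , 0.        , 0.        ]), 'origin': array([1.29782056, 0.2369155 , 0.7584097 ]), 'attitude': array([[-0.27407924,  0.61956254, -0.73554254],
       [ 0.96164928,  0.16817228, -0.2166766 ],
       [-0.01054684, -0.76672051, -0.6418944 ]])}
top {'fov_y': 42.60019383285153, 'cx': 318.43307825298706, 'cy': 200.06061154835805, 'distortion': array([-0.08153087,  0.        ,  0.        ,  0.        ,  0.        ]), 'origin': array([ 0.3908904 , -0.00807241,  1.64132148]), 'attitude': array([[ 0.00959452, -0.99672275,  0.08032254],
       [-0.9998989 , -0.00871999,  0.01123145],
       [-0.01049423, -0.08042218, -0.99670565]])}
wrist {'fov_y': 61.09472306551255, 'cx': 324.30101241586226, 'cy': 194.1708490650305, 'distortion': array([-0.0725182,  0.       ,  0.       ,  0.       ,  0.       ]), 'mount': array([[-4.80830133e-04, -9.51966609e-01, -3.06201477e-01,
         8.50103850e-02],
       [ 9.99999740e-01, -2.93345618e-04, -6.58307653e-04,
         1.70456353e-04],
       [ 5.36864043e-04, -3.06201714e-01,  9.51966503e-01,
        -1.51352596e-01],
       [ 0.00000000e+00,  0.00000000e+00,  0.00000000e+00,
         1.00000000e+00]])}
```

View pics/top0.png

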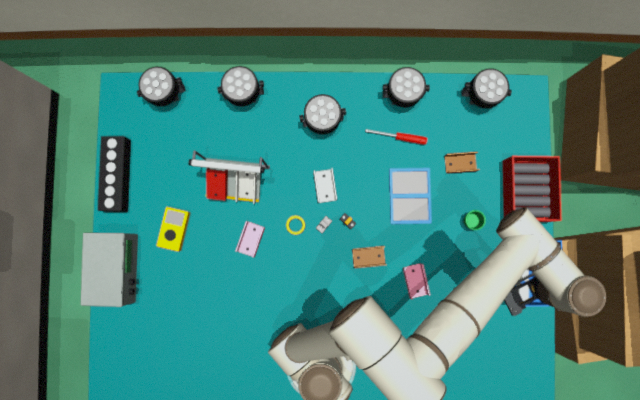

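View pics/scene0.png

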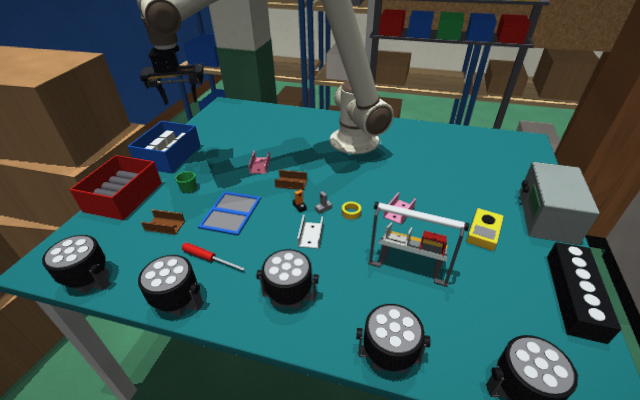

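Top view: the parts are bare channel A (325,186), rack with red (216,184) and bare B (247,184), tray (410,195), and orange foot (348,220). Look-alikes are brown channels (461,162) and (369,257), pink channels (250,238) and (416,281), and the grey foot (324,224).

```bash
cat > h.py <<'E'
import numpy as np,cv2
from station import *
def cam(n,s=None):
    c=get_calibration(n);f=200/np.tan(np.radians(c['fov_y']/2))
    K=np.array([[f,0,c['cx']],[0,f,c['cy']],[0,0,1]])
    if n=='wrist':
        s=s or sense();M=c['mount'];R=s['ee_rot']@M[:3,:3];o=s['tcp_pos']+s['ee_rot']@M[:3,3]
    else: R,o=c['attitude'],c['origin']
    return K,np.array(c['distortion']),np.array(R),np.array(o)
def cloud(n):
    """picture, world points HxWx3 (nan where no depth)"""
    K,D,R,o=cam(n);p,d=capture(n)
    u,v=np.meshgrid(np.arange(640.),np.arange(400.))
    r=cv2.undistortPoints(np.stack([u,v],-1).reshape(-1,1,2),K,D).reshape(400,640,2)
    P=np.dstack([r,np.ones((400,640))])*np.where(d>0,d,np.nan)[...,None]
    return p,P@R.T+o
def proj(n,X):
    K,D,R,o=cam(n);return cv2.projectPoints((np.atleast_2d(X)-o)@R,np.zeros(3),np.zeros(3),K,D)[0].reshape(-1,2)
def rect(pts):
    """outer rectangle in xy: centre, length, width, yaw deg of the long side in (-90,90]"""
    (cx,cy),(w,h),a=cv2.minAreaRect((pts[:,:2]*1000).astype(np.float32))
    if h>w:w,h,a=h,w,a+90
    return np.round([cx,cy],1),round(w,1),round(h,1),round((a+90)%180-90,1)
def comp(m,k=1):
    n,l,st,_=cv2.connectedComponentsWithStats(m.astype(np.uint8));i=np.argsort(-st[1:,4])[:k]+1
    return [l==j for j in i]
E
python3 - <<'E'
from h import *
p,P=cloud('top');np.savez('top.npz',p=p,P=P)
hsv=cv2.cvtColor(p,cv2.COLOR_RGB2HSV)
for l in('channel_a_mid','channel_c_mid','foot_mid','rack','tape','grey_foot'):
    for r in cut_out('top',l)[:6]:
        m=r['mask'];q=P[m];q=q[np.isfinite(q[:,0])]
        v,u=np.nonzero(m)
        print(l,round(r['p'],2),(int(u.mean()),int(v.mean())),m.sum(),rect(q),'z',np.round(np.percentile(q[:,2],[5,50,95])*1000),p[m].mean(0).astype(int))
m=(hsv[...,0]>98)&(hsv[...,0]<125)&(hsv[...,1]>90);m[:,:380]=0;m[:,440:]=0;m[:150]=0;m[235:]=0
q=P[comp(m)[0]];print('tray',m.sum(),rect(q[np.isfinite(q[:,0])]),np.nanmedian(q[:,2]))
cv2.imwrite('pics/crop.png',cv2.resize(p[140:280,170:470,::-1],None,fx=2.6,fy=2.6,interpolation=cv2.INTER_CUBIC))
E
```

```text
channel_a_mid 0.9 (249, 238) 624 (array([397.7, 228.5]), 100.4, 67.6, -19.0) z [-2.  5. 35.] [200 179 198]
channel_a_mid 0.88 (368, 256) 601 (array([ 345.2, -150.4]), 101.7, 61.2, -82.1) z [-2.  5. 36.] [171 131  89]
channel_a_mid 0.74 (325, 186) 614 (array([568.4, -10.4]), 101.6, 64.7, 8.7) z [-2.  5. 35.] [201 208 206]
channel_a_mid 0.74 (460, 162) 671 (array([ 648.9, -448.8]), 109.0, 68.5, -84.0) z [-2.  5. 35.] [153 121  81]
channel_a_mid 0.69 (415, 280) 700 (array([ 269.5, -301.5]), 105.9, 70.5, 13.0) z [-2.  5. 35.] [168 118 134]
channel_c_mid 0.61 (216, 183) 656 (array([568.1, 340.1]), 96.2, 88.5, -6.0) z [ 47.  76. 101.] [162  39  30]
rack 0.74 (325, 185) 599 (array([569.4, -10.7]), 101.9, 61.8, 9.1) z [-2.  5. 35.] [203 210 208]
rack 0.62 (232, 170) 1181 (array([592.5, 299.3]), 261.8, 139.3, 85.8) z [  6.  86. 186.] [153 163 154]
grey_foot 0.47 (323, 224) 100 (array([443.7,  -7.1]), 45.5, 22.1, -39.6) z [15. 20. 65.] [178 180 179]
tray 617 (array([ 540.5, -282.7]), 178.3, 131.7, 1.1) 0.007504883898564962
```

View pics/crop.png

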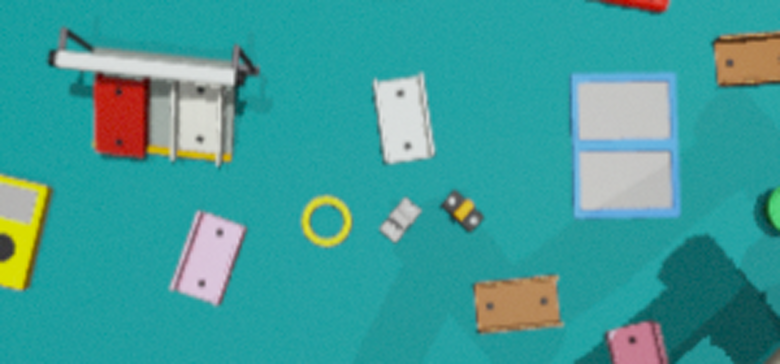

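Confirmed in the crop: silver A is at crop (404,118), orange foot at (462,211), grey foot at (400,219), and bare B sits on the rack's right side. Moving over A.

```bash
cat >> h.py <<'E'
def go(x,y,z,yaw=None):
    """travel in cm (tool axes) and roll in deg from the measured pose to a TCP target (m), tool x at world yaw"""
    s=sense();R=s['ee_rot'];c=np.degrees(np.arctan2(R[1,0],R[0,0]))
    r=0 if yaw is None else -((yaw-c+180)%360-180)
    print('t',round(s['time_s'],2),'tcp',np.round(s['tcp_pos'],4),'yaw',round(c%360,2),'-> travel',np.round(R.T@(np.array([x,y,z])-s['tcp_pos'])*100,2),'roll',round(r,1))
E
python3 - <<'E'
from h import *
t=np.load('top.npz');p,P=t['p'],t['P'];hsv=cv2.cvtColor(p,cv2.COLOR_RGB2HSV)
m=(hsv[...,0]>8)&(hsv[...,0]<24)&(hsv[...,1]>140);m[:,:338]=0;m[:,358:]=0;m[:210]=0;m[232:]=0
print('tab',m.sum(),np.nanmean(P[m],0))
m=np.zeros(m.shape,bool);m[208:234,334:362]=1;m&=P[...,2]>.012;q=P[m];print(rect(q),q.mean(0))
go(.568,-.010,.20,189)
E
```

```text
tab 10 [ 0.45316134 -0.07986843  0.05860906]
(array([455.5, -83.2]), 49.3, 25.4, 46.6) [ 0.45541931 -0.08230676  0.0305099 ]
t 0.45 tcp [ 0.2802 -0.5586  0.2335] yaw 206.63 -> travel [-50.32  36.14   3.35] roll 17.6
```

>>> arm_command([
  {"travel":[-50.3,36.1,3.3],"roll":17.6,"fingers":90},
  {"travel":[-50.3,36.1,3.3],"roll":17.6,"fingers":90},
  {"travel":[-50.3,36.1,3.3],"roll":17.6,"fingers":90},
  {"travel":[-50.3,36.1,3.3],"roll":17.6,"fingers":90},
  {"travel":[-50.3,36.1,3.3],"roll":17.6,"fingers":90},
  {"travel":[-50.3,36.1,3.3],"roll":17.6,"fingers":90},
  {"travel":[-50.3,36.1,3.3],"roll":17.6,"fingers":90},
  {"travel":[-50.3,36.1,3.3],"roll":17.6,"fingers":90},
  {"travel":[-50.3,36.1,3.3],"roll":17.6,"fingers":90},
  {"travel":[-50.3,36.1,3.3],"roll":17.6,"fingers":90},
])

```text
time_s: 1.45
tcp_pos: [0.5104, -0.1195, 0.2076]
ee_rot: [[-0.988, -0.157, 0.001], [-0.157, 0.988, -0.0], [-0.001, -0.0, -1.0]]
wrist_force: [0.1, -1.4, 0.3]
gripper_width: 0.898
```

Run:
```python
from h import *
go(.568,-.010,.20,189)
```

```text
t 1.45 tcp [ 0.5104 -0.1195  0.2076] yaw 189.05 -> travel [-7.41  9.91  0.76] roll 0.1
```

>>> arm_command([
  {"travel":[-7.4,9.9,0.7],"fingers":90},
  {"travel":[-7.4,9.9,0.7],"fingers":90},
  {"travel":[-7.4,9.9,0.7],"fingers":90},
  {"travel":[-7.4,9.9,0.7],"fingers":90},
  {"travel":[-7.4,9.9,0.7],"fingers":90},
])

```text
validation failed for argument at $.ro...
```

Run:
```python
from h import *
go(.568,-.010,.20,189)
p,P=cloud('wrist');cv2.imwrite('pics/w1.png',p[:,:,::-1])
for m in comp(P[...,2]>.012,6):
    q=P[m];print(m.sum(),rect(q),q[:,2].max(),p[m].mean(0).astype(int))
# flange tops only
z=P[...,2]; m=(z>.028)&(z<.040)&(abs(P[...,0]-.568)<.09)&(abs(P[...,1]+.01)<.06);print('tops',m.sum(),rect(P[m]),np.median(z[m]))
```

```text
t 1.45 tcp [ 0.5104 -0.1195  0.2076] yaw 189.05 -> travel [-7.41  9.91  0.76] roll 0.1
82180 (array([ 594.7, -122.9]), 744.5, 270.9, -64.5) 0.31093824374167556 [42 44 44]
1700 (array([442.8,  82.8]), 59.2, 58.1, -82.8) 0.02627725129695102 [119 101  54]
1576 (array([445.6,  -6.6]), 49.6, 26.1, -38.8) 0.0659300779052488 [72 78 80]
1327 (array([457.5, -81.7]), 50.7, 25.9, 47.0) 0.0665943974295018 [82 71 63]
1005 (array([ 372.8, -146.7]), 100.1, 5.0, -84.2) 0.03631237208105942 [147 110  85]
800 (array([ 618.7, -445. ]), 94.2, 5.3, -85.3) 0.03635809481132307 [66 56 48]
tops 732 (array([569.6,  -9.8]), 99.0, 61.0, 8.8) 0.03373304122855891
```

View pics/w1.png

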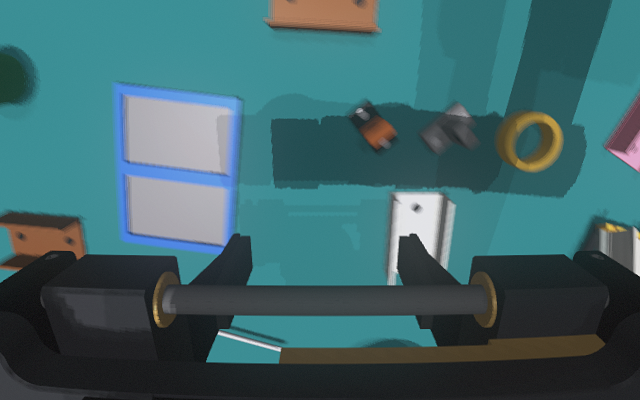

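The wrist view shows the tray (180,165), orange foot (373,127), grey foot (452,127) and tape (530,140), with bare A at (420,240) by the right finger. A's flange tops fit well: centre (569.6,-9.8) mm, yaw 8.8°.

>>> arm_command([
  {"travel":[-7.6,9.9,0.7],"roll":0.2,"fingers":95},
  {"travel":[-7.6,9.9,0.7],"roll":0.2,"fingers":95},
  {"travel":[-7.6,9.9,0.7],"roll":0.2,"fingers":95},
  {"travel":[-7.6,9.9,8.0],"roll":0.2,"fingers":95},
  {"travel":[-7.6,9.9,12.0],"roll":0.2,"fingers":95},
  {"travel":[-7.6,9.9,12.0],"roll":0.2,"fingers":95},
  {"travel":[-7.6,9.9,12.0],"roll":0.2,"fingers":95},
  {"travel":[-7.6,9.9,12.0],"roll":0.2,"fingers":95},
])

```text
time_s: 2.3
tcp_pos: [0.571, -0.0119, 0.0892]
ee_rot: [[-0.988, -0.154, 0.003], [-0.154, 0.988, -0.0], [-0.003, -0.001, -1.0]]
wrist_force: [-0.4, -0.8, 0.9]
gripper_width: 0.951
```

Run:
```python
from h import *
go(.5696,-.0098,.018,188.8)
```

```text
t 2.3 tcp [ 0.571  -0.0119  0.0892] yaw 188.86 -> travel [0.13 0.23 7.12] roll 0.1
```

>>> arm_command([
  {"travel":[0.1,0.2,3.5],"roll":0,"fingers":95},
  {"travel":[0.1,0.2,6.0],"roll":0,"fingers":95},
  {"travel":[0.1,0.2,7.1],"roll":0,"fingers":95},
  {"travel":[0.1,0.2,7.1],"roll":0,"fingers":95},
  {"travel":[0.1,0.2,7.1],"roll":0,"fingers":60},
  {"travel":[0.1,0.2,7.1],"roll":0,"fingers":40},
  {"travel":[0.1,0.2,7.1],"roll":0,"fingers":40},
  {"travel":[0.1,0.2,7.1],"roll":0,"fingers":40},
  {"travel":[0.1,0.2,7.1],"roll":0,"fingers":40},
])

```text
time_s: 3.2
tcp_pos: [0.5686, -0.0098, 0.0172]
ee_rot: [[-0.988, -0.154, 0.002], [-0.154, 0.988, 0.0], [-0.002, 0.0, -1.0]]
wrist_force: [-1.4, 0.7, 4.3]
gripper_width: 0.687
```

Run:
```python
from h import *
import numpy as np
# tray from the top picture: near or far bay targets
c=np.array([.5405,-.2827]);a=np.radians(1.1)
for s in(-.043,.043): print(c+s*np.array([np.cos(a),np.sin(a)]))
s=sense();print(s['tcp_pos'],s['gripper_width'])
go(.5835,-.2819,.10,271.1)
```

```text
[ 0.49750792 -0.28352549]
[ 0.58349208 -0.28187451]
[ 0.56856889 -0.0098383   0.01721062] 0.686972990965887
t 3.2 tcp [ 0.5686 -0.0098  0.0172] yaw 188.84 -> travel [  2.69 -27.11  -8.28] roll -82.3
```

>>> arm_command([
  {"travel":[0,0,-4],"roll":0,"fingers":40},
  {"travel":[0,0,-8.3],"roll":-8,"fingers":40},
  {"travel":[0.3,-4.0,-8.3],"roll":-16,"fingers":40},
  {"travel":[0.7,-8.0,-8.3],"roll":-24,"fingers":40},
  {"travel":[1.2,-12.0,-8.3],"roll":-32,"fingers":40},
  {"travel":[1.6,-16.0,-8.3],"roll":-40,"fingers":40},
  {"travel":[2.0,-20.0,-8.3],"roll":-48,"fingers":40},
  {"travel":[2.4,-24.0,-8.3],"roll":-56,"fingers":40},
  {"travel":[2.7,-27.1,-8.3],"roll":-64,"fingers":40},
  {"travel":[2.7,-27.1,-8.3],"roll":-72,"fingers":40},
])

```text
time_s: 4.2
tcp_pos: [0.5821, -0.2857, 0.0981]
ee_rot: [[-0.158, -0.987, -0.001], [-0.987, 0.158, -0.0], [0.0, 0.001, -1.0]]
wrist_force: [-0.7, 1.2, -2.0]
gripper_width: 0.686
```

Run:
```python
from h import *
go(.5835,-.2819,.10,271.1)
p,P=cloud('wrist');cv2.imwrite('pics/w2.png',p[:,:,::-1])
hsv=cv2.cvtColor(p,cv2.COLOR_RGB2HSV)
m=(hsv[...,0]>98)&(hsv[...,0]<125)&(hsv[...,1]>110)&(P[...,2]<.02);print(m.sum(),rect(P[comp(m)[0]]))
```

```text
t 4.2 tcp [ 0.5821 -0.2857  0.0981] yaw 260.88 -> travel [-0.4  -0.08 -0.19] roll -10.2
7449 (array([ 539.3, -280.2]), 185.5, 134.4, 1.7)
```

View pics/w2.png

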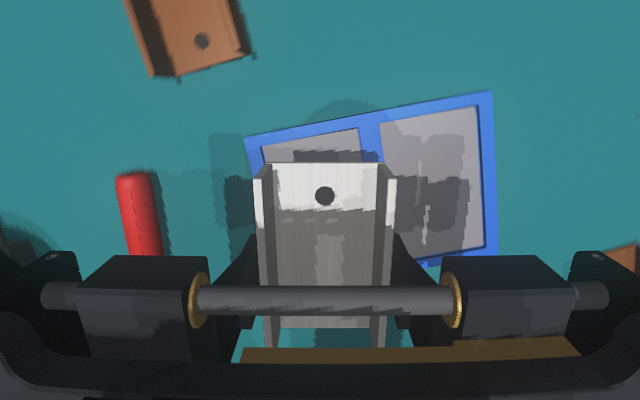

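Channel A is held level (325,240), and the tray's -y corners show at (247,138) and (490,92). Finishing the turn, then measuring the tray edges again.

>>> arm_command([
  {"travel":[-0.3,0,0],"roll":-8,"fingers":40},
  {"travel":[-0.3,0,0],"roll":-10.2,"fingers":40},
  {"travel":[-0.3,0,0],"roll":-10.2,"fingers":40},
  {"travel":[-0.3,0,0],"roll":-10.2,"fingers":40},
])

```text
time_s: 4.65
tcp_pos: [0.5831, -0.2784, 0.0989]
ee_rot: [[0.016, -1.0, -0.001], [-1.0, -0.016, 0.0], [-0.0, 0.001, -1.0]]
wrist_force: [-0.3, -0.5, -1.6]
gripper_width: 0.685
```

```bash
cat >> h.py <<'E'
def tray(P,p):
    """lines of the tray's outer -y and -x edges from blue pixels"""
    hsv=cv2.cvtColor(p,cv2.COLOR_RGB2HSV)
    m=comp((hsv[...,0]>98)&(hsv[...,0]<125)&(hsv[...,1]>110)&(P[...,2]<.02))[0];q=P[m]
    x,y=q[:,0],q[:,1];out=[]
    b=np.arange(.465,.62,.005);e=[(t+.0025,np.percentile(y[(x>t)&(x<t+.005)],2)) for t in b if ((x>t)&(x<t+.005)).sum()>8]
    c=np.polyfit(*np.array(e).T,1);print('-y edge: yaw',np.degrees(np.arctan(c[0])),'y at x=.54',np.polyval(c,.54),len(e),'z',np.median(q[:,2]))
    b=np.arange(-.335,-.225,.005);e=[(t+.0025,np.percentile(x[(y>t)&(y<t+.005)],2)) for t in b if ((y>t)&(y<t+.005)).sum()>8]
    c=np.polyfit(*np.array(e).T,1);print('-x edge: yaw',-np.degrees(np.arctan(c[0])),'x at y=-.283',np.polyval(c,-.283),len(e))
E
python3 - <<'E'
from h import *
go(.5835,-.2819,.10,271.1)
p,P=cloud('wrist');tray(P,p)
m=(P[...,2]>.085)&(P[...,2]<.13)&(abs(P[...,0]-.583)<.05)&(abs(P[...,1]+.282)<.07);m[250:]=0;q=P[m];print('chan -y end',np.percentile(q[:,1],1),np.percentile(q[:,0],[1,99]))
E
```

```text
t 4.65 tcp [ 0.5831 -0.2784  0.0989] yaw 270.93 -> travel [ 0.35 -0.03 -0.11] roll -0.2
-y edge: yaw 1.2221803913427884 y at x=.54 -0.3468805664943319 31 z 0.008006754238842007
-x edge: yaw 1.5319659004877184 x at y=-.283 0.450310011174411 20
chan -y end -0.326906905921466 [0.54819237 0.61826443]
```

>>> arm_command([
  {"travel":[0.4,0,1.5],"roll":-0.3,"fingers":40},
  {"travel":[0.4,0,3.0],"roll":-0.3,"fingers":40},
  {"travel":[0.4,0,4.5],"roll":-0.3,"fingers":40},
  {"travel":[0.4,0,5.7],"roll":-0.3,"fingers":40},
  {"travel":[0.4,0,6.5],"roll":-0.3,"fingers":40},
  {"travel":[0.4,0,7.1],"roll":-0.3,"fingers":40},
  {"travel":[0.4,0,7.4],"roll":-0.3,"fingers":40},
  {"travel":[0.4,0,7.6],"roll":-0.3,"fingers":40},
  {"travel":[0.4,0,7.7],"roll":-0.3,"fingers":40},
  {"travel":[0.4,0,7.7],"roll":-0.3,"fingers":40},
])

```text
time_s: 5.7
tcp_pos: [0.5837, -0.283, 0.0226]
ee_rot: [[0.023, -1.0, 0.001], [-1.0, -0.023, -0.0], [0.0, -0.001, -1.0]]
wrist_force: [-0.1, -0.0, -1.2]
gripper_width: 0.684
```

>>> arm_command([
  {"travel":[0,0,0.1],"roll":0,"fingers":40},
  {"travel":[0,0,0.16],"roll":0,"fingers":40},
  {"travel":[0,0,0.16],"roll":0,"fingers":40},
  {"travel":[0,0,0.16],"roll":0,"fingers":80},
  {"travel":[0,0,0.16],"roll":0,"fingers":80},
  {"travel":[0,0,0.16],"roll":0,"fingers":80},
  {"travel":[0,0,-3],"roll":0,"fingers":80},
  {"travel":[0,0,-8],"roll":0,"fingers":80},
  {"travel":[0,0,-13],"roll":0,"fingers":80},
  {"travel":[0,0,-18],"roll":0,"fingers":80},
])

```text
time_s: 6.7
tcp_pos: [0.5831, -0.2829, 0.2042]
ee_rot: [[0.023, -1.0, -0.0], [-1.0, -0.023, -0.0], [0.0, 0.0, -1.0]]
wrist_force: [1.4, -0.2, -0.5]
gripper_width: 0.798
```

Run:
```python
from h import *
t=np.load('top.npz');P0=t['P'];p0=t['p']
# rack: faces from top cloud
hsv=cv2.cvtColor(p0,cv2.COLOR_RGB2HSV)
mr=((hsv[...,0]<6)|(hsv[...,0]>174))&(hsv[...,1]>150);mr[:,:195]=0;mr[:,240:]=0;mr[:168]=0;mr[205:]=0
q=P0[comp(mr)[0]];q=q[np.isfinite(q[:,0])];c=np.linalg.lstsq(np.c_[q[:,:2],np.ones(len(q))],q[:,2],rcond=None)[0]
print('red',len(q),np.nanmin(q,0),np.nanmax(q,0),'plane',c,'slope',np.degrees(np.arctan(np.hypot(*c[:2]))),'dir yaw',np.degrees(np.arctan2(c[1],c[0])))
my=(hsv[...,0]>20)&(hsv[...,0]<32)&(hsv[...,1]>150);my[:,:200]=0;my[:,265:]=0;my[:180]=0;my[210:]=0
v,u=np.nonzero(my);print('lip',my.sum(),u.min(),u.max(),P0[my][:,:3].mean(0))
# tube: z>0.16
m=np.zeros((400,640),bool);m[145:185,180:275]=1;m&=P0[...,2]>.16
q=P0[m];print('tube',rect(q),np.percentile(q[:,2],[5,50,95]),q.mean(0))
go(.45,.25,.22,180)
```

```text
red 573 [0.51909928 0.29355588 0.03934764] [0.6108296  0.35923932 0.10941102] plane [ 0.60435747  0.01920927 -0.26927338] slope 31.159787489848714 dir yaw 1.8205117974289025
lip 56 227 258 [0.52363557 0.2548374  0.02637816]
tube (array([618.6, 275.7]), 219.7, 46.2, 83.8) [0.17301611 0.18117763 0.1873709 ] [0.60713435 0.27638823 0.18101345]
t 6.7 tcp [ 0.5831 -0.2829  0.2042] yaw 271.34 -> travel [-53.59  12.07  -1.59] roll 91.3
```

>>> arm_command([
  {"travel":[-5,0,-3],"roll":8.5,"fingers":90},
  {"travel":[-10,0,-5.6],"roll":17,"fingers":90},
  {"travel":[-15,0,-5.6],"roll":25.5,"fingers":90},
  {"travel":[-20,0,-5.6],"roll":34,"fingers":90},
  {"travel":[-25,0,-5.6],"roll":42.5,"fingers":90},
  {"travel":[-30,0,-5.6],"roll":51,"fingers":90},
  {"travel":[-35,0,-5.6],"roll":59.5,"fingers":90},
  {"travel":[-40,0,-5.6],"roll":68,"fingers":90},
  {"travel":[-45,0,-5.6],"roll":76.5,"fingers":90},
  {"travel":[-50,0,-5.6],"roll":85,"fingers":90},
])

```text
time_s: 7.7
tcp_pos: [0.5725, 0.1806, 0.2585]
ee_rot: [[-0.986, -0.166, 0.0], [-0.166, 0.986, 0.0], [-0.0, 0.0, -1.0]]
wrist_force: [0.3, 0.6, 0.1]
gripper_width: 0.903
```

Run:
```python
from h import *
go(.58,.28,.26,180)
```

```text
t 7.7 tcp [0.5725 0.1806 0.2585] yaw 189.57 -> travel [-2.4   9.68 -0.15] roll 9.6
```

>>> arm_command([
  {"travel":[-1.2,4.8,0],"roll":8,"fingers":90},
  {"travel":[-2.4,9.0,0],"roll":9.6,"fingers":90},
  {"travel":[-2.4,9.6,0],"roll":9.6,"fingers":90},
  {"travel":[-2.4,9.6,0],"roll":9.6,"fingers":90},
  {"travel":[-2.4,9.6,0],"roll":9.6,"fingers":90},
])

```text
time_s: 8.2
tcp_pos: [0.5798, 0.2766, 0.2582]
ee_rot: [[-1.0, -0.005, -0.0], [-0.005, 1.0, -0.0], [0.0, -0.0, -1.0]]
wrist_force: [0.1, 0.6, 0.2]
gripper_width: 0.9
```

Run:
```python
from h import *
go(.58,.28,.26,180)
p,P=cloud('wrist');np.savez('w3.npz',p=p,P=P);im=p[:,:,::-1].copy();cv2.imwrite('pics/w3.png',im)
z=P[...,2]
for x in(.50,.53,.55,.57):
    m=(abs(P[...,0]-x)<.004)&(z>.01)&(z<.13)&(P[...,1]>.18)&(P[...,1]<.40)
    q=P[m];b=np.round(np.arange(.19,.39,.006),3)
    print(x,[(int(t*1000),int(1000*np.median(q[abs(q[:,1]-t)<.003,2]))) for t in b if (abs(q[:,1]-t)<.003).sum()>3])
```

```text
t 8.2 tcp [0.5798 0.2766 0.2582] yaw 180.3 -> travel [-0.02  0.34 -0.18] roll 0.3
0.5 []
0.53 [(202, 25), (208, 65), (214, 43), (220, 28), (226, 27), (232, 27), (238, 27), (244, 26), (250, 26), (256, 26), (262, 26), (268, 59), (274, 23), (280, 24), (286, 26), (292, 26), (298, 26), (304, 56), (310, 58), (316, 57), (322, 57), (328, 57), (334, 57), (340, 56), (346, 56), (352, 55), (358, 55), (370, 25)]
0.55 [(196, 37), (202, 37), (208, 75), (214, 43), (220, 41), (226, 40), (232, 40), (238, 39), (244, 39), (250, 38), (256, 39), (262, 39), (268, 36), (274, 32), (280, 32), (286, 31), (292, 31), (298, 34), (304, 71), (310, 70), (316, 69), (322, 69), (328, 69), (334, 68), (340, 68), (346, 68), (352, 68), (358, 67)]
0.57 [(196, 49), (208, 80), (214, 53), (220, 53), (226, 52), (232, 52), (238, 52), (244, 51), (250, 51), (256, 51), (262, 85), (268, 46), (274, 45), (280, 44), (286, 44), (292, 43), (298, 73), (304, 83), (310, 83), (316, 82), (322, 82), (328, 82), (334, 81), (340, 81), (346, 81), (352, 80), (358, 79)]
```

View pics/w3.png

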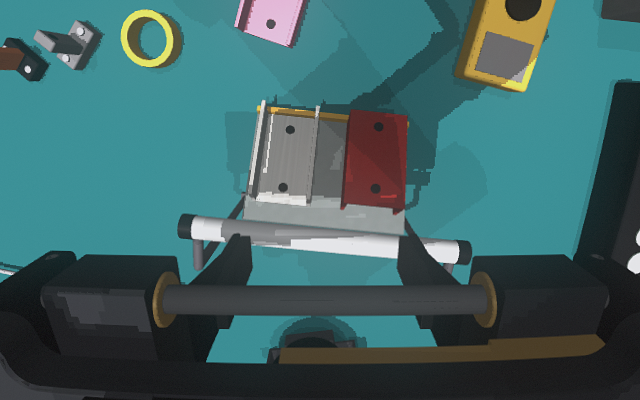

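Rack view: B at (285,155) with its flange edges clear, red at (378,158), lip near row 110, tube across from (185,225) to (465,252). The rack is yawed a few degrees. Red's web and B's flange tops share one plane, so I'll fit them together.

```bash
cat > ch.py <<'E'
from h import *
t=np.load('w3.npz');p,P=t['p'],t['P'];hsv=cv2.cvtColor(p,cv2.COLOR_RGB2HSV)
m=comp(((hsv[...,0]<8)|(hsv[...,0]>172))&(hsv[...,1]>140)&(P[...,2]>.04)&(P[...,2]<.12)&(P[...,0]<.61))[0]
q=P[m];
for _ in range(6):
    c=q.mean(0);n=np.linalg.svd(q-c,full_matrices=False)[2][2];n*=np.sign(n[2]);d=(q-c)@n;q=q[abs(d)<max(.0015,2*np.std(d))]
print('n',n,'slope',np.degrees(np.arccos(n[2])),len(q),'up-slope yaw',np.degrees(np.arctan2(-n[1],-n[0])))
ex=np.array([-n[0]*n[2],-n[1]*n[2],1-n[2]**2]);ex/=np.linalg.norm(ex);ey=np.cross(n,ex)
def pr(q,name):
    s=np.c_[(q-c)@ex,(q-c)@ey];(a,b),(w,h),an=cv2.minAreaRect((s*1000).astype(np.float32))
    cc=c+ex*a/1000+ey*b/1000
    if h>w: w,h,an=h,w,an+90
    an=(an+90)%180-90;l=ex*np.cos(np.radians(an))+ey*np.sin(np.radians(an))
    print(name,len(q),'top centre',cc.round(4),w,h,'inplane ang',an,'length yaw',np.degrees(np.arctan2(l[1],l[0])),'u-range',np.percentile(s[:,0],[1,99]))
    return cc
pr(q,'red')
D=(P-c)@n;m=(abs(D)<.003)&(P[...,1]<.29)&(P[...,1]>.18)&(P[...,0]>.49)&(P[...,0]<.63)
pr(P[m],'B tops')
m=(D<-.026)&(D>-.033)&(P[...,1]<.27)&(P[...,1]>.205)&(P[...,0]>.49)&(P[...,0]<.62)
print('B web D',np.median(D[m]))
m=(P[...,2]>.155)&(P[...,2]<.2)&(P[...,1]>.16)&(P[...,1]<.40)&(P[...,0]<.68)&(np.arange(400)[:,None]<262)
y=P[m];k=np.polyfit(y[:,1],y[:,0],1);print('tube x at y=.24,.33',np.polyval(k,[.24,.33]),'yaw',-np.degrees(np.arctan(k[0])),'x pct',np.percentile(y[abs(y[:,1]-.24)<.01,0],[2,98]),'zmax',np.percentile(y[:,2],98))
E
python3 ch.py
```

```text
n [-0.52720083  0.05250744  0.84811689] slope 31.99256149605561 1936 up-slope yaw -5.687710798783178
red 1936 top centre [0.5588 0.3287 0.075 ] 90.64427185058594 58.94630813598633 inplane ang -0.3083953857421875 length yaw -6.051333111286794 u-range [-0.04342171  0.03275822]
B tops 826 top centre [0.5529 0.2369 0.077 ] 101.02513122558594 60.760501861572266 inplane ang -0.09119415283203125 length yaw -5.795236216837184 u-range [-0.04457077  0.0542516 ]
B web D -0.02996485110075814
tube x at y=.24,.33 [0.60129859 0.60773383] yaw -4.089834692803143 x pct [0.59342461 0.60943967] zmax 0.18509170232670052
```

Run:
```python
from h import *
go(.542,.238,.15,174.2)
go(.542,.238,.0531,174.2)
```

```text
t 8.25 tcp [0.58   0.2762 0.2585] yaw 180.26 -> travel [ 3.81 -3.8  10.85] roll 6.1
t 8.25 tcp [0.58   0.2762 0.2585] yaw 180.26 -> travel [ 3.81 -3.8  20.54] roll 6.1
```

>>> arm_command([
  {"travel":[3.8,-3.8,0],"roll":6,"fingers":90},
  {"travel":[3.8,-3.8,0],"roll":6,"fingers":90},
  {"travel":[3.8,-3.8,3],"roll":6,"fingers":90},
  {"travel":[3.8,-3.8,7],"roll":6,"fingers":90},
  {"travel":[3.8,-3.8,10.8],"roll":6,"fingers":90},
  {"travel":[3.8,-3.8,13],"roll":6,"fingers":90},
  {"travel":[3.8,-3.8,14.0],"roll":6,"fingers":90},
  {"travel":[3.8,-3.8,14.0],"roll":6,"fingers":90},
])

```text
time_s: 9.05
tcp_pos: [0.542, 0.238, 0.1176]
ee_rot: [[-0.995, 0.1, -0.001], [0.1, 0.995, -0.001], [0.001, -0.001, -1.0]]
wrist_force: [-0.2, 1.0, 0.3]
gripper_width: 0.901
```

Run:
```python
from h import *
go(.542,.238,.0531,174.2)
p,P=cloud('wrist');cv2.imwrite('pics/w4.png',p[:,:,::-1])
```

```text
t 9.05 tcp [0.542  0.238  0.1176] yaw 174.25 -> travel [-0.    0.01  6.45] roll 0.1
```

View pics/w4.png

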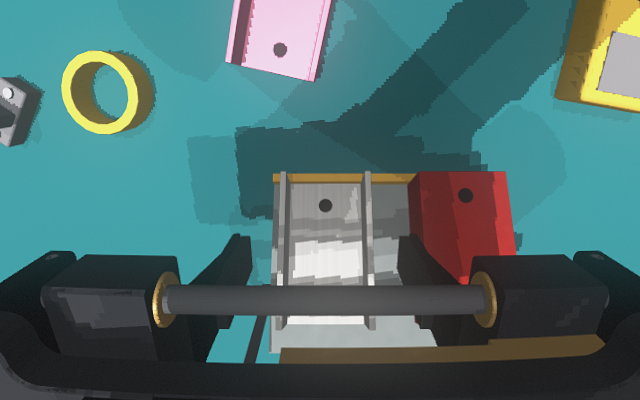

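B is centred between the fingers (flanges at columns 283 and 368, fingers at 240 and 410), and the right finger descends into the gap before red. Descend and grip.

>>> arm_command([
  {"travel":[0,0,2.5],"roll":0,"fingers":90},
  {"travel":[0,0,4.5],"roll":0,"fingers":90},
  {"travel":[0,0,5.7],"roll":0,"fingers":90},
  {"travel":[0,0,6.4],"roll":0,"fingers":90},
  {"travel":[0,0,6.4],"roll":0,"fingers":90},
  {"travel":[0,0,6.4],"roll":0,"fingers":60},
  {"travel":[0,0,6.4],"roll":0,"fingers":40},
  {"travel":[0,0,6.4],"roll":0,"fingers":40},
  {"travel":[0,0,6.4],"roll":0,"fingers":40},
  {"travel":[0,0,6.4],"roll":0,"fingers":40},
])

```text
time_s: 10.1
tcp_pos: [0.5424, 0.2394, 0.0549]
ee_rot: [[-0.995, 0.099, 0.001], [0.099, 0.995, 0.0], [-0.001, 0.0, -1.0]]
wrist_force: [-2.2, -0.1, 3.9]
gripper_width: 0.687
```

>>> arm_command([
  {"travel":[0,0,-1.2],"roll":0,"fingers":40},
  {"travel":[0.5,0,-2.8],"roll":0,"fingers":40},
  {"travel":[4,0,-3.5],"roll":0,"fingers":40},
  {"travel":[8,0,-4],"roll":0,"fingers":40},
  {"travel":[10,-2,-6],"roll":0,"fingers":40},
  {"travel":[10,-6,-7],"roll":0,"fingers":40},
  {"travel":[8,-11,-7],"roll":0,"fingers":40},
  {"travel":[6,-16,-7],"roll":0,"fingers":40},
  {"travel":[3,-20,-6],"roll":0,"fingers":40},
  {"travel":[-1,-21,-5],"roll":0,"fingers":40},
])

```text
time_s: 11.1
tcp_pos: [0.53, 0.0265, 0.1062]
ee_rot: [[-0.995, 0.101, 0.001], [0.101, 0.995, 0.001], [-0.001, 0.001, -1.0]]
wrist_force: [0.1, 1.1, -0.8]
gripper_width: 0.686
```

Run:
```python
from h import *
go(.57,.03,.05,174.2)
p,P=cloud('wrist');cv2.imwrite('pics/w5.png',p[:,:,::-1]);s=sense()
Q=(P-s['tcp_pos'])@s['ee_rot']
m=(abs(Q[...,1])<.022)&(Q[...,0]>-.02)&(Q[...,0]<.06)&(Q[...,2]>-.05)&(Q[...,2]<.06);m[280:]=0
q=Q[m];k=np.polyfit(q[:,0],q[:,2],1);print('web slope deg',np.degrees(np.arctan(k[0])),m.sum(),np.percentile(q[:,0],[2,98]))
```

```text
t 11.1 tcp [0.53   0.0265 0.1062] yaw 174.22 -> travel [-3.94  0.74  5.62] roll 0.0
web slope deg 31.793697073247348 5244 [-0.00744626  0.02303339]
```

>>> arm_command([
  {"travel":[-1.5,0.3,3],"roll":0,"fingers":40},
  {"travel":[-1.5,0.3,5.5],"roll":0,"fingers":40},
  {"travel":[-1.5,0.3,6.7],"roll":0,"fingers":40},
  {"travel":[-1.5,0.3,7.1],"roll":0,"fingers":40},
  {"travel":[-1.5,0.3,7.4],"roll":0,"fingers":40},
  {"travel":[-1.9,0.3,7.7],"roll":0,"fingers":40},
  {"travel":[-2.4,0.3,8.0],"roll":0,"fingers":40},
])

```text
time_s: 11.85
tcp_pos: [0.5547, 0.0296, 0.0272]
ee_rot: [[-0.995, 0.098, -0.001], [0.098, 0.995, -0.001], [0.001, -0.001, -1.0]]
wrist_force: [-4.8, -1.0, 7.3]
gripper_width: 0.684
```

>>> arm_command([
  {"travel":[-0.5,0,0.25],"roll":0,"fingers":40},
  {"travel":[-1.0,0,0.45],"roll":0,"fingers":40},
  {"travel":[-1.5,0,0.6],"roll":0,"fingers":40},
  {"travel":[-2.0,0,0.75],"roll":0,"fingers":40},
  {"travel":[-2.4,0,0.9],"roll":0,"fingers":40},
  {"travel":[-2.4,0,0.9],"roll":0,"fingers":40},
])

```text
time_s: 12.45
tcp_pos: [0.5787, 0.0278, 0.0178]
ee_rot: [[-0.995, 0.098, -0.001], [0.098, 0.995, -0.0], [0.001, -0.001, -1.0]]
wrist_force: [-4.2, 1.0, 5.7]
gripper_width: 0.682
```

```bash
cat >> h.py <<'E'
def tilt(save=None,red=False):
    p,P=cloud('wrist');s=sense();Q=(P-s['tcp_pos'])@s['ee_rot']
    if save:cv2.imwrite(save,p[:,:,::-1])
    m=(abs(Q[...,1])<.022)&(Q[...,0]>-.02)&(Q[...,0]<.08)&(Q[...,2]>-.06)&(Q[...,2]<.06);m[255:]=0
    if red: hsv=cv2.cvtColor(p,cv2.COLOR_RGB2HSV);m&=((hsv[...,0]<8)|(hsv[...,0]>172))&(hsv[...,1]>120)
    q=Q[m];e=np.percentile(q[:,0],98) if not red else None
    k=np.polyfit(q[:,0],q[:,2],1);r=q[:,2]-np.polyval(k,q[:,0]);q=q[abs(r)<.003];k=np.polyfit(q[:,0],q[:,2],1)
    print('web slope',np.degrees(np.arctan(k[0])).round(2),len(q),'x range',np.percentile(q[:,0],[1,99]).round(4),'z at0 (tool)',k[1].round(4))
E
python3 - <<'E'
from h import *
go(.57,.03,.02,174.2);tilt('pics/w5.png')
E
```

```text
t 12.45 tcp [0.5787 0.0278 0.0178] yaw 174.38 -> travel [ 0.89  0.13 -0.22] roll 0.2
web slope 4.15 13471 x range [-0.0014  0.0795] z at0 (tool) 0.013
```

>>> arm_command([
  {"travel":[-0.3,0,0.25],"roll":0,"fingers":40},
  {"travel":[-0.3,0,0.3],"roll":0,"fingers":40},
  {"travel":[-0.3,0,0.3],"roll":0,"fingers":40},
])

```text
time_s: 12.8
tcp_pos: [0.5789, 0.0277, 0.0176]
ee_rot: [[-0.995, 0.098, -0.005], [0.098, 0.995, -0.001], [0.005, -0.002, -1.0]]
wrist_force: [-16.8, 4.8, 27.6]
gripper_width: 0.683
```

```bash
sed -i 's/Q\[...,0\]<.08)/Q[...,0]<xm)/; s/def tilt(save=None,red=False)/def tilt(save=None,red=False,xm=.028)/' h.py
python3 - <<'E'
from h import *
go(.57,.03,.02,174.2);print(sense()['wrist_force']);tilt('pics/w5.png')
p,P=cloud('wrist');s=sense();Q=(P-s['tcp_pos'])@s['ee_rot'];m=(abs(Q[...,1])<.033)&(P[...,2]>.03)&(P[...,2]<.045)&(Q[...,0]>.0)&(Q[...,0]<.06);m[255:]=0;print('flange end x',np.percentile(Q[m][:,0],99),P[m][:,2].mean(), np.polyfit(Q[m][:,0],P[m][:,2],1))
E
```

```text
t 12.8 tcp [0.5789 0.0277 0.0176] yaw 174.39 -> travel [ 0.91  0.14 -0.24] roll 0.2
[-16.77416658   4.77069869  27.55421078]
web slope 0.23 4386 x range [-0.002   0.0277] z at0 (tool) 0.0133
flange end x 0.033426526907137516 0.03371961666573113 [-0.01795538  0.03415355]
```

Run:
```python
from h import *
print(sense()['joints'].round(1))
go(.4964,-.2666,.10,91.3)
```

```text
[ 1.870e+01  3.150e+01 -1.980e+01 -1.000e-01 -3.900e+01 -1.143e+02]
t 12.9 tcp [0.5789 0.0278 0.0176] yaw 174.39 -> travel [  5.38 -30.11  -8.17] roll 83.1
```

>>> arm_command([
  {"travel":[0,0,-2],"roll":0,"fingers":40},
  {"travel":[0,0,-6],"roll":-8.5,"fingers":40},
  {"travel":[0.5,-3,-9],"roll":-17,"fingers":40},
  {"travel":[1,-7,-10],"roll":-25.5,"fingers":40},
  {"travel":[2,-11,-10],"roll":-34,"fingers":40},
  {"travel":[3,-15,-10],"roll":-42.5,"fingers":40},
  {"travel":[3.5,-19,-10],"roll":-51,"fingers":40},
  {"travel":[4,-23,-10],"roll":-59.5,"fingers":40},
  {"travel":[4.5,-27,-10],"roll":-68,"fingers":40},
  {"travel":[4.8,-30,-10],"roll":-76.5,"fingers":40},
])

```text
time_s: 13.9
tcp_pos: [0.5047, -0.2682, 0.1144]
ee_rot: [[-0.327, -0.945, 0.003], [-0.945, 0.327, -0.001], [0.0, -0.003, -1.0]]
wrist_force: [0.5, -0.1, -1.6]
gripper_width: 0.685
```

Run:
```python
from h import *
go(.4972,-.2998,.08,271.3)
```

```text
t 13.9 tcp [ 0.5047 -0.2682  0.1144] yaw 250.9 -> travel [ 3.23 -0.32  3.44] roll -20.4
```

>>> arm_command([
  {"travel":[3.2,-0.3,1],"roll":-8.5,"fingers":40},
  {"travel":[3.2,-0.3,2],"roll":-17,"fingers":40},
  {"travel":[3.2,-0.3,3.4],"roll":-20.4,"fingers":40},
  {"travel":[3.2,-0.3,3.4],"roll":-20.4,"fingers":40},
  {"travel":[3.2,-0.3,3.4],"roll":-20.4,"fingers":40},
  {"travel":[3.2,-0.3,3.4],"roll":-20.4,"fingers":40},
])

```text
time_s: 14.5
tcp_pos: [0.498, -0.2976, 0.0798]
ee_rot: [[0.017, -1.0, 0.002], [-1.0, -0.017, -0.001], [0.001, -0.002, -1.0]]
wrist_force: [0.2, 0.3, -0.8]
gripper_width: 0.691
```

Run:
```python
from h import *
go(.4972,-.2998,.0216,271.3);tilt('pics/w6.png');p,P=cloud('wrist')
try: tray(P,p)
except Exception as e: print(e)
s=sense();Q=(P-s['tcp_pos'])@s['ee_rot'];m=(abs(Q[...,1])<.033)&(Q[...,2]<-.012)&(Q[...,2]>-.03)&(Q[...,0]>.0)&(Q[...,0]<.06);m[255:]=0;print('flange end x',np.percentile(Q[m][:,0],99))
# channel A in the far bay: flange tops
m=(abs(P[...,2]-.038)<.005)&(P[...,0]>.535)&(P[...,0]<.63)&(P[...,1]<-.2)&(P[...,1]>-.36);m[255:]=0;q=P[m];print('A',len(q),q.min(0) if len(q) else '',q.max(0) if len(q) else '')
```

```text
t 14.5 tcp [ 0.498  -0.2976  0.0798] yaw 270.96 -> travel [0.21 0.1  5.82] roll -0.3
web slope 0.2 4437 x range [-0.0023  0.0277] z at0 (tool) 0.0133
-y edge: yaw 1.247275468730568 y at x=.54 -0.3469124889788373 31 z 0.008106300011230819
-x edge: yaw -56.61408737653262 x at y=-.283 0.5125286370921217 8
flange end x 0.032951516124953006
A 1540 [ 0.55321086 -0.33201552  0.03300527] [ 0.61447649 -0.27521912  0.04010646]
```

View pics/w6.png

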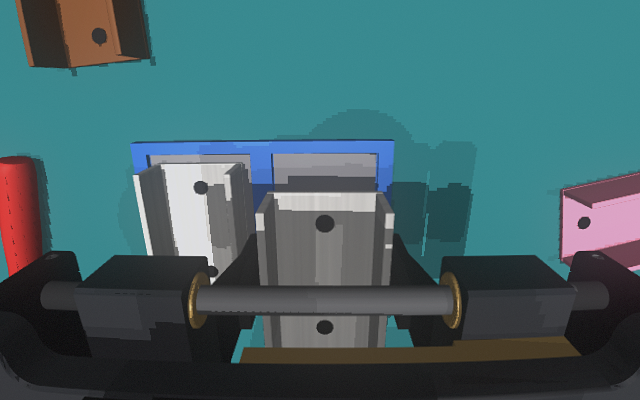

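B is held level over the near bay; A lies in the far bay (centre x about 0.584, y about -0.282). Lowering B.

>>> arm_command([
  {"travel":[0.2,0.1,2],"roll":-0.3,"fingers":40},
  {"travel":[0.2,0.1,3.5],"roll":-0.3,"fingers":40},
  {"travel":[0.2,0.1,4.6],"roll":-0.3,"fingers":40},
  {"travel":[0.2,0.1,5.3],"roll":-0.3,"fingers":40},
  {"travel":[0.2,0.1,5.6],"roll":-0.3,"fingers":40},
  {"travel":[0.2,0.1,5.8],"roll":-0.3,"fingers":40},
  {"travel":[0.2,0.1,5.9],"roll":-0.3,"fingers":40},
  {"travel":[0.2,0.1,6.0],"roll":-0.3,"fingers":40},
  {"travel":[0.2,0.1,6.0],"roll":-0.3,"fingers":40},
])

```text
time_s: 15.5
tcp_pos: [0.4961, -0.2995, 0.0216]
ee_rot: [[0.022, -1.0, 0.0], [-1.0, -0.022, -0.001], [0.001, -0.0, -1.0]]
wrist_force: [-5.8, 6.0, 15.6]
gripper_width: 0.688
```

>>> arm_command([
  {"travel":[0,0,-0.05],"roll":0,"fingers":77},
  {"travel":[0,0,-0.05],"roll":0,"fingers":77},
  {"travel":[0,0,-0.05],"roll":0,"fingers":77},
  {"travel":[0,0,-0.05],"roll":0,"fingers":77},
  {"travel":[0,0,-2],"roll":0,"fingers":77},
  {"travel":[0,0,-6],"roll":0,"fingers":77},
  {"travel":[-4,-2,-11],"roll":0,"fingers":77},
  {"travel":[-8,-3,-16],"roll":0,"fingers":77},
  {"travel":[-8,-3,-19],"roll":0,"fingers":77},
  {"travel":[-8,-3,-19],"roll":0,"fingers":77},
])

```text
time_s: 16.5
tcp_pos: [0.5279, -0.2184, 0.2145]
ee_rot: [[0.025, -1.0, 0.011], [-1.0, -0.025, -0.003], [0.003, -0.011, -1.0]]
wrist_force: [0.4, -0.3, 0.7]
gripper_width: 0.77
```

```bash
cat > trk.py <<'E'
from h import *
p,P=cloud('wrist');np.savez('w7.npz',p=p,P=P)
try: tray(P,p)
except Exception as e: print(e)
a=np.radians(1.3);ax=np.array([np.cos(a),np.sin(a)]);ay=np.array([-ax[1],ax[0]]);c=np.array([.5398,-.2822])
d=P[...,:2]-c;T=np.dstack([d@ax,d@ay,P[...,2]-.004])
for n,lo,hi in(('near',-.085,-.003),('far',.003,.085)):
    m=(T[...,0]>lo)&(T[...,0]<hi)&(abs(T[...,1])<.07)&(abs(T[...,2]-.034)<.004);m[262:]=0
    print(n,rect(T[m]),m.sum(),'z',np.median(T[m][:,2]))
E
python3 trk.py
python3 - <<'E'
from h import *
go(.50,.33,.20,174.2)
E
```

```text
-y edge: yaw 1.224847426746663 y at x=.54 -0.3465393843170286 31 z 0.008122417274566085
-x edge: yaw 1.694187244017978 x at y=-.283 0.4505039811075508 23
near (array([-44.7,   1.1]), 99.7, 60.0, -89.9) 977 z 0.03403168280866142
far (array([43.6, -0.3]), 99.6, 60.6, 89.8) 1035 z 0.03408485854742699
t 16.55 tcp [ 0.527  -0.2184  0.2129] yaw 271.4 -> travel [-54.89   1.37   1.16] roll 97.2
```

Tops fits: near channel (-44.7, 1.1), far channel (43.6, -0.3), yaw about 0, both flat. Going for red.

>>> arm_command([
  {"travel":[-5,0,0],"roll":8.5,"fingers":90},
  {"travel":[-10,0,0],"roll":17,"fingers":90},
  {"travel":[-15,0,0],"roll":25.5,"fingers":90},
  {"travel":[-20,0,0],"roll":34,"fingers":90},
  {"travel":[-25,0,0],"roll":42.5,"fingers":90},
  {"travel":[-30,0,0],"roll":51,"fingers":90},
  {"travel":[-35,0,0],"roll":59.5,"fingers":90},
  {"travel":[-40,0,0],"roll":68,"fingers":90},
  {"travel":[-45,0,0],"roll":76.5,"fingers":90},
  {"travel":[-50,0,0],"roll":85,"fingers":90},
])

```text
time_s: 17.55
tcp_pos: [0.5137, 0.2389, 0.2064]
ee_rot: [[-0.977, -0.215, -0.003], [-0.215, 0.977, -0.002], [0.003, -0.001, -1.0]]
wrist_force: [0.8, 0.1, 0.7]
gripper_width: 0.902
```

Run:
```python
from h import *
go(.5512,.3295,.12,174.2)
```

```text
t 17.55 tcp [0.5137 0.2389 0.2064] yaw 192.39 -> travel [-5.63  8.06  8.61] roll 18.2
```

>>> arm_command([
  {"travel":[-2.8,4,0],"roll":8.5,"fingers":90},
  {"travel":[-5.6,8,0],"roll":17,"fingers":90},
  {"travel":[-5.6,8,2],"roll":18.2,"fingers":90},
  {"travel":[-5.6,8,5],"roll":18.2,"fingers":90},
  {"travel":[-5.6,8,8],"roll":18.2,"fingers":90},
  {"travel":[-5.6,8,8.6],"roll":18.2,"fingers":90},
  {"travel":[-5.6,8,8.6],"roll":18.2,"fingers":90},
])

```text
time_s: 18.25
tcp_pos: [0.5509, 0.3272, 0.12]
ee_rot: [[-0.995, 0.095, -0.003], [0.095, 0.995, -0.004], [0.003, -0.004, -1.0]]
wrist_force: [1.0, -0.5, 1.1]
gripper_width: 0.902
```

Run:
```python
from h import *
go(.5512,.3295,.0525,174.2)
p,P=cloud('wrist');cv2.imwrite('pics/w8.png',p[:,:,::-1]);s=sense();Q=(P-s['tcp_pos'])@s['ee_rot']
hsv=cv2.cvtColor(p,cv2.COLOR_RGB2HSV);m=comp(((hsv[...,0]<8)|(hsv[...,0]>172))&(hsv[...,1]>120)&(Q[...,2]>.02)&(Q[...,2]<.09))[0];q=Q[m]
for x in(.005,.015,.025): 
    k=abs(q[:,0]-x)<.004; t=q[k];t=t[t[:,2]<np.percentile(t[:,2],50)+.003];print(x,np.percentile(t[:,1],[2,98]),np.median(t[:,2]),k.sum())
print('low end',np.percentile(q[:,0],99))
```

```text
t 18.25 tcp [0.5509 0.3272 0.12  ] yaw 174.56 -> travel [-0.03  0.26  6.75] roll 0.4
0.005 [-0.02658407  0.03026602] 0.054244256866032625 1326
0.015 [-0.02692171  0.03055497] 0.06024762246506924 1152
0.025 [-0.02657337  0.03050511] 0.06676257045576776 1198
low end 0.03094656114064882
```

>>> arm_command([
  {"travel":[0,0.2,2.5],"roll":0.3,"fingers":90},
  {"travel":[0,0.2,4.5],"roll":0.3,"fingers":90},
  {"travel":[0,0.2,5.9],"roll":0.3,"fingers":90},
  {"travel":[0,0.2,6.7],"roll":0.3,"fingers":90},
  {"travel":[0,0.2,6.7],"roll":0.3,"fingers":90},
  {"travel":[0,0.2,6.7],"roll":0.3,"fingers":60},
  {"travel":[0,0.2,6.7],"roll":0.3,"fingers":40},
  {"travel":[0,0.2,6.7],"roll":0.3,"fingers":40},
  {"travel":[0,0.2,6.7],"roll":0.3,"fingers":40},
  {"travel":[0,0.2,6.7],"roll":0.3,"fingers":40},
])

```text
time_s: 19.3
tcp_pos: [0.5519, 0.3306, 0.0561]
ee_rot: [[-0.995, 0.099, 0.001], [0.099, 0.995, 0.001], [-0.001, 0.001, -1.0]]
wrist_force: [-1.1, -0.2, 3.8]
gripper_width: 0.686
```

>>> arm_command([
  {"travel":[0,0,-1.2],"roll":0,"fingers":40},
  {"travel":[0.5,0,-2.8],"roll":0,"fingers":40},
  {"travel":[4,0,-3.5],"roll":0,"fingers":40},
  {"travel":[8,0,-4.5],"roll":0,"fingers":40},
  {"travel":[10,-3,-7],"roll":0,"fingers":40},
  {"travel":[9,-8,-8],"roll":0,"fingers":40},
  {"travel":[8,-13,-8],"roll":0,"fingers":40},
  {"travel":[6,-18,-8],"roll":0,"fingers":40},
  {"travel":[4,-23,-7],"roll":0,"fingers":40},
  {"travel":[2,-27.5,-5],"roll":0,"fingers":40},
])

```text
time_s: 20.3
tcp_pos: [0.5016, 0.0704, 0.1128]
ee_rot: [[-0.995, 0.098, 0.006], [0.098, 0.995, 0.002], [-0.006, 0.003, -1.0]]
wrist_force: [1.0, 0.7, -2.1]
gripper_width: 0.686
```

Run:
```python
from h import *
go(.56,.04,.034,174.4);tilt('pics/w9.png',red=True,xm=.02)
```

```text
t 20.3 tcp [0.5016 0.0704 0.1128] yaw 174.36 -> travel [-6.07 -2.48  7.91] roll -0.0
web slope 31.94 2363 x range [0.0084 0.0199] z at0 (tool) -0.0178
```

>>> arm_command([
  {"travel":[-4,-2,2],"roll":0,"fingers":40},
  {"travel":[-5,-2.5,4.5],"roll":0,"fingers":40},
  {"travel":[-5,-2.5,6.5],"roll":0,"fingers":40},
  {"travel":[-5,-2.5,7.4],"roll":0,"fingers":40},
  {"travel":[-5,-2.5,7.9],"roll":0,"fingers":40},
  {"travel":[-5.3,-2.5,8.2],"roll":0,"fingers":40},
  {"travel":[-5.8,-2.5,8.5],"roll":0,"fingers":40},
  {"travel":[-6.2,-2.5,8.8],"roll":0,"fingers":40},
])

```text
time_s: 21.15
tcp_pos: [0.559, 0.0402, 0.025]
ee_rot: [[-0.995, 0.098, -0.0], [0.098, 0.995, -0.001], [0.0, -0.001, -1.0]]
wrist_force: [-4.0, -2.9, 8.8]
gripper_width: 0.686
```

>>> arm_command([
  {"travel":[-0.5,0,0.25],"roll":0,"fingers":40},
  {"travel":[-1.0,0,0.45],"roll":0,"fingers":40},
  {"travel":[-1.5,0,0.6],"roll":0,"fingers":40},
  {"travel":[-2.0,0,0.75],"roll":0,"fingers":40},
  {"travel":[-2.4,0,0.9],"roll":0,"fingers":40},
  {"travel":[-2.5,0,0.95],"roll":0,"fingers":40},
  {"travel":[-2.5,0,0.95],"roll":0,"fingers":40},
])

```text
time_s: 21.85
tcp_pos: [0.5784, 0.0382, 0.0176]
ee_rot: [[-0.995, 0.099, -0.011], [0.099, 0.995, -0.002], [0.011, -0.003, -1.0]]
wrist_force: [-20.6, 4.6, 31.0]
gripper_width: 0.691
```

```bash
cat > rd.py <<'E'
from h import *
p,P=cloud('wrist');cv2.imwrite('pics/w10.png',p[:,:,::-1]);s=sense();Q=(P-s['tcp_pos'])@s['ee_rot']
hsv=cv2.cvtColor(p,cv2.COLOR_RGB2HSV);m=((hsv[...,0]<8)|(hsv[...,0]>172))&(hsv[...,1]>120)&(Q[...,2]>-.03)&(Q[...,2]<-.005)&(abs(Q[...,1])<.035)&(Q[...,0]>-.0)&(Q[...,0]<.06);m[262:]=0;q=Q[m]
c=np.linalg.lstsq(np.c_[q[:,:2],np.ones(len(q))],q[:,2],rcond=None)[0]
print('red top: slope deg along,across',np.degrees(c[:2]).round(2),'z0',c[2].round(4),'low end x',np.percentile(q[:,0],99).round(4),'y',np.percentile(q[:,1],[1,99]).round(4),len(q),'force',s['wrist_force'].round(1))
E
python3 rd.py
```

```text
red top: slope deg along,across [1.91 0.07] z0 -0.017 low end x 0.0343 y [-0.0295  0.029 ] 6903 force [-21.1   5.2  30.9]
```

>>> arm_command([
  {"travel":[-0.5,0,0.15],"roll":0,"fingers":40},
  {"travel":[-1.0,0,0.2],"roll":0,"fingers":40},
  {"travel":[-1.0,0,0],"roll":0,"fingers":40},
  {"travel":[-1.0,0,-2],"roll":0,"fingers":40},
  {"travel":[-1.0,0,-5],"roll":0,"fingers":40},
  {"travel":[-1.0,0,-7],"roll":0,"fingers":40},
  {"travel":[-1.0,0,-7],"roll":0,"fingers":40},
])

```text
time_s: 22.6
tcp_pos: [0.5968, 0.0383, 0.0876]
ee_rot: [[-0.995, 0.098, 0.009], [0.098, 0.995, 0.002], [-0.009, 0.003, -1.0]]
wrist_force: [0.0, -1.2, -1.2]
gripper_width: 0.686
```

```bash
python3 rd.py
python3 - <<'E'
from h import *
go(.54,-.28,.10,271.3)
E
```

```text
red top: slope deg along,across [2.12 0.08] z0 -0.0205 low end x 0.0348 y [-0.029   0.0294] 7369 force [-0.   0.2 -1.8]
t 22.65 tcp [0.5953 0.038  0.0854] yaw 174.35 -> travel [  2.37 -32.19  -1.54] roll -97.0
```

>>> arm_command([
  {"travel":[0,-3,-2],"roll":-8.5,"fingers":40},
  {"travel":[0.5,-7,-3.5],"roll":-17,"fingers":40},
  {"travel":[1,-11,-3.5],"roll":-25.5,"fingers":40},
  {"travel":[1.5,-15,-3.5],"roll":-34,"fingers":40},
  {"travel":[2,-19,-3.5],"roll":-42.5,"fingers":40},
  {"travel":[2.2,-23,-3.5],"roll":-51,"fingers":40},
  {"travel":[2.4,-27,-3.5],"roll":-59.5,"fingers":40},
  {"travel":[2.4,-30,-3.5],"roll":-68,"fingers":40},
  {"travel":[2.4,-32,-3.5],"roll":-76.5,"fingers":40},
  {"travel":[2.4,-33.5,-3.5],"roll":-85,"fingers":40},
])

```text
time_s: 23.65
tcp_pos: [0.5359, -0.295, 0.1163]
ee_rot: [[-0.181, -0.983, -0.002], [-0.983, 0.181, 0.001], [-0.0, 0.002, -1.0]]
wrist_force: [0.3, -0.4, -1.1]
gripper_width: 0.687
```

Run:
```python
from h import *
go(.5401,-.2974,.10,271.3)
```

```text
t 23.65 tcp [ 0.5359 -0.295   0.1163] yaw 259.56 -> travel [ 0.16 -0.46  1.63] roll -11.7
```

>>> arm_command([
  {"travel":[0.2,-0.4,1],"roll":-8,"fingers":40},
  {"travel":[0.2,-0.4,1.6],"roll":-11.7,"fingers":40},
  {"travel":[0.2,-0.4,1.6],"roll":-11.7,"fingers":40},
  {"travel":[0.2,-0.4,1.6],"roll":-11.7,"fingers":40},
  {"travel":[0.2,-0.4,1.6],"roll":-11.7,"fingers":40},
  {"travel":[0.2,-0.4,1.6],"roll":-11.7,"fingers":40},
])

```text
time_s: 24.25
tcp_pos: [0.5408, -0.2964, 0.102]
ee_rot: [[0.017, -1.0, 0.001], [-1.0, -0.017, -0.0], [0.0, -0.001, -1.0]]
wrist_force: [-1.0, -0.9, -1.5]
gripper_width: 0.685
```

```bash
python3 rd.py
python3 - <<'E'
from h import *
go(.5401,-.2974,.0215,271.3)
E
```

```text
red top: slope deg along,across [ 0.97 -0.24] z0 -0.0179 low end x 0.0356 y [-0.029   0.0293] 7174 force [-0.8  0.4 -0.4]
t 24.3 tcp [ 0.5408 -0.2965  0.102 ] yaw 270.98 -> travel [0.09 0.08 8.05] roll -0.3
```

View pics/w10.png

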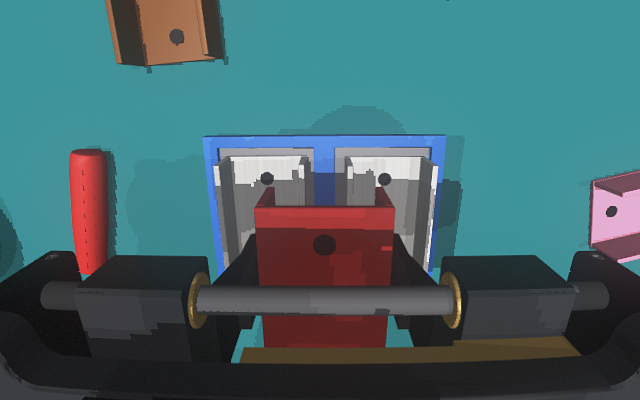

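Red is held level (1° tilt) and centred over the two troughs. Lowering gently.

>>> arm_command([
  {"travel":[0,0.05,2],"roll":-0.3,"fingers":40},
  {"travel":[0,0.05,3.5],"roll":-0.3,"fingers":40},
  {"travel":[0,0.05,4.7],"roll":-0.3,"fingers":40},
  {"travel":[0,0.05,5.7],"roll":-0.3,"fingers":40},
  {"travel":[0,0.05,6.6],"roll":-0.3,"fingers":40},
  {"travel":[0,0.05,7.2],"roll":-0.3,"fingers":40},
  {"travel":[0,0.05,7.5],"roll":-0.3,"fingers":40},
  {"travel":[0,0.05,7.7],"roll":-0.3,"fingers":40},
  {"travel":[0,0.05,7.8],"roll":-0.3,"fingers":40},
  {"travel":[0,0.05,7.8],"roll":-0.3,"fingers":40},
])

```text
time_s: 25.3
tcp_pos: [0.5403, -0.2967, 0.0246]
ee_rot: [[0.023, -1.0, 0.001], [-1.0, -0.023, -0.0], [0.0, -0.001, -1.0]]
wrist_force: [-1.8, 1.2, 2.4]
gripper_width: 0.684
```

>>> arm_command([
  {"travel":[0,0,0.08],"roll":0,"fingers":40},
  {"travel":[0,0,0.15],"roll":0,"fingers":40},
  {"travel":[0,0,0.15],"roll":0,"fingers":40},
])

```text
time_s: 25.6
tcp_pos: [0.5403, -0.2968, 0.0244]
ee_rot: [[0.023, -1.0, 0.001], [-1.0, -0.023, -0.001], [0.001, -0.001, -1.0]]
wrist_force: [-4.3, 3.3, 10.5]
gripper_width: 0.685
```

>>> arm_command([
  {"travel":[0,0,0],"roll":0,"fingers":82},
  {"travel":[0,0,0],"roll":0,"fingers":82},
  {"travel":[0,0,0],"roll":0,"fingers":82},
  {"travel":[0,0,0],"roll":0,"fingers":82},
  {"travel":[0,0,-2],"roll":0,"fingers":82},
  {"travel":[0,0,-6],"roll":0,"fingers":82},
  {"travel":[-4,0,-11],"roll":0,"fingers":82},
  {"travel":[-8,0,-16],"roll":0,"fingers":82},
  {"travel":[-8,0,-19],"roll":0,"fingers":82},
  {"travel":[-8,0,-19],"roll":0,"fingers":82},
])

```text
time_s: 26.6
tcp_pos: [0.5419, -0.216, 0.2194]
ee_rot: [[0.026, -1.0, 0.013], [-1.0, -0.026, -0.004], [0.004, -0.013, -1.0]]
wrist_force: [0.4, -0.6, 0.6]
gripper_width: 0.824
```

```bash
cat > trk2.py <<'E'
from h import *
a=np.radians(1.3);ax=np.array([np.cos(a),np.sin(a)]);ay=np.array([-ax[1],ax[0]]);c=np.array([.5398,-.2822])
p,P=cloud('wrist');cv2.imwrite('pics/w11.png',p[:,:,::-1]);hsv=cv2.cvtColor(p,cv2.COLOR_RGB2HSV)
d=P[...,:2]-c;T=np.dstack([d@ax,d@ay,P[...,2]-.004])
red=((hsv[...,0]<8)|(hsv[...,0]>172))&(hsv[...,1]>120);ok=(np.arange(400)<262)[:,None]
m=red&ok&(abs(T[...,0])<.05)&(abs(T[...,1])<.07)&(abs(T[...,2]-.038)<.006);q=T[m]
k=np.linalg.lstsq(np.c_[q[:,:2],np.ones(len(q))],q[:,2],rcond=None)[0];print('red',rect(q),'z',k[2],'tilt',np.degrees(k[:2]))
for n,lo,hi in(('near',-.085,-.003),('far',.003,.085)):
    m=~red&ok&(T[...,0]>lo)&(T[...,0]<hi)&((abs(T[...,0])<.024)|(abs(T[...,0])>.06))&(abs(T[...,1])<.07)&(abs(T[...,2]-.034)<.003);q=T[m]
    if len(q)>10:print(n,rect(q),m.sum(),'z',np.median(q[:,2]))
E
python3 trk2.py
python3 - <<'E'
from h import *
go(.4575,-.0817,.12,227)
go(.4575,-.0817,.12,137)
E
```

```text
red (array([-0.2,  0.1]), 99.3, 59.1, 90.0) z 0.038187147509828136 tilt [0.07451339 0.03930376]
near (array([-39.8,   0.6]), 99.9, 69.6, 89.1) 506 z 0.033917307419682075
far (array([62.4, 14.3]), 119.5, 55.4, -57.8) 488 z 0.034137777476618475
t 26.65 tcp [ 0.5407 -0.2161  0.217 ] yaw 271.42 -> travel [-13.66   8.07   9.59] roll 44.4
t 26.65 tcp [ 0.5407 -0.2161  0.217 ] yaw 271.42 -> travel [-13.66   8.07   9.59] roll 134.4
```

Red is at (-0.2, 0.1) mm with top z 38.2 mm, so interlocked, level and released. Now the orange foot.

>>> arm_command([
  {"travel":[-3,1.8,1],"roll":-8.5,"fingers":70},
  {"travel":[-7,4,3],"roll":-17,"fingers":70},
  {"travel":[-11,6.5,5],"roll":-25.5,"fingers":70},
  {"travel":[-13.6,8,6],"roll":-34,"fingers":70},
  {"travel":[-13.6,8,6],"roll":-42.5,"fingers":70},
  {"travel":[-13.6,8,6],"roll":-45.5,"fingers":70},
  {"travel":[-13.6,8,6],"roll":-45.5,"fingers":70},
  {"travel":[-13.6,8,6],"roll":-45.5,"fingers":70},
  {"travel":[-13.6,8,6],"roll":-45.5,"fingers":70},
])

```text
time_s: 27.55
tcp_pos: [0.4551, -0.0829, 0.1516]
ee_rot: [[0.728, -0.686, -0.001], [-0.686, -0.728, -0.0], [-0.001, 0.001, -1.0]]
wrist_force: [0.1, 0.3, -0.0]
gripper_width: 0.699
```

Run:
```python
from h import *
p,P=cloud('wrist');cv2.imwrite('pics/w12.png',p[:,:,::-1]);hsv=cv2.cvtColor(p,cv2.COLOR_RGB2HSV)
near=(np.hypot(P[...,0]-.4575,P[...,1]+.0817)<.04)
m=near&(P[...,2]>.012)&(P[...,2]<.085);print('foot',rect(P[m]),m.sum())
m=near&(P[...,2]>.058)&(P[...,2]<.07);print('tab top',rect(P[m]),m.sum(),np.median(P[m][:,2]),p[m].mean(0))
b=near&(P[...,2]>.012)&(P[...,2]<.022);print('base',rect(P[b]),np.median(P[b][:,2]))
go(.4575,-.0817,.042,317)
```

```text
foot (array([457., -82.]), 50.1, 26.3, 48.1) 1943
tab top (array([457.4, -82. ]), 24.0, 12.1, -43.1) 507 0.06393342779563152 [135.44378698  81.55621302  52.10848126]
base (array([457., -82.]), 50.1, 26.3, 48.1) 0.0181566268560035
t 27.6 tcp [ 0.4552 -0.0828  0.1517] yaw 316.71 -> travel [ 0.1  -0.25 10.97] roll -0.3
```

View pics/w12.png

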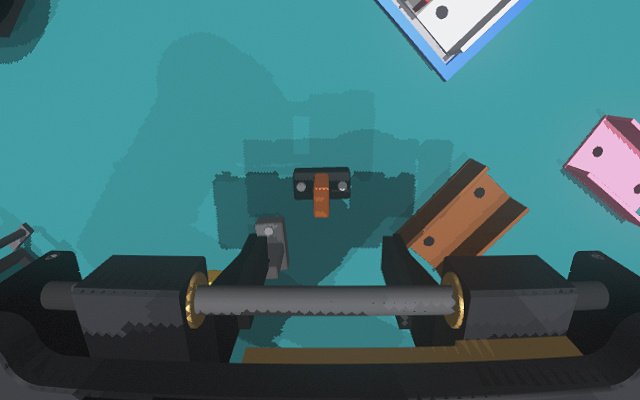

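The orange tab is at (320,195), with the grey foot clear at (272,245). Foot centre (457.2, -82) mm, length yaw about 47.5°. Gripping the tab.

>>> arm_command([
  {"travel":[0.1,-0.2,3],"roll":-0.7,"fingers":50},
  {"travel":[0.1,-0.2,6],"roll":-0.7,"fingers":50},
  {"travel":[0.1,-0.2,9],"roll":-0.7,"fingers":50},
  {"travel":[0.1,-0.2,10.5],"roll":-0.7,"fingers":50},
  {"travel":[0.1,-0.2,10.9],"roll":-0.7,"fingers":50},
  {"travel":[0.1,-0.2,10.9],"roll":-0.7,"fingers":30},
  {"travel":[0.1,-0.2,10.9],"roll":-0.7,"fingers":5},
  {"travel":[0.1,-0.2,10.9],"roll":-0.7,"fingers":0},
  {"travel":[0.1,-0.2,10.9],"roll":-0.7,"fingers":0},
  {"travel":[0.1,-0.2,10.9],"roll":-0.7,"fingers":0},
])

```text
time_s: 28.6
tcp_pos: [0.4577, -0.0817, 0.0437]
ee_rot: [[0.737, -0.676, 0.001], [-0.676, -0.737, 0.0], [0.001, -0.001, -1.0]]
wrist_force: [0.6, 0.3, -0.8]
gripper_width: 0.133
```

Run:
```python
from h import *
a=np.radians(1.3);t=np.array([.5398,-.2822])-.0495*np.array([np.cos(a),np.sin(a)]);print(t)
go(t[0],t[1],.11,361.3)
```

```text
[ 0.49031274 -0.28332302]
t 28.6 tcp [ 0.4577 -0.0817  0.0437] yaw 317.49 -> travel [16.04 12.65 -6.63] roll -43.8
```

>>> arm_command([
  {"travel":[0,0,-4],"roll":0,"fingers":0},
  {"travel":[0,0,-8],"roll":-4,"fingers":0},
  {"travel":[3,2.3,-9.5],"roll":-12,"fingers":0},
  {"travel":[6.5,5.1,-9.5],"roll":-20,"fingers":0},
  {"travel":[10,8,-9.5],"roll":-28,"fingers":0},
  {"travel":[13,10.3,-9.5],"roll":-36,"fingers":0},
  {"travel":[15,12,-9],"roll":-42,"fingers":0},
  {"travel":[16,12.6,-8],"roll":-43.8,"fingers":0},
  {"travel":[16,12.6,-7],"roll":-43.8,"fingers":0},
  {"travel":[16,12.6,-7],"roll":-43.8,"fingers":0},
])

```text
time_s: 29.6
tcp_pos: [0.4883, -0.2819, 0.111]
ee_rot: [[1.0, 0.021, -0.005], [0.021, -1.0, 0.002], [-0.005, -0.002, -1.0]]
wrist_force: [-0.2, -0.0, -1.5]
gripper_width: 0.136
```

Run:
```python
from h import *
go(.4898,-.2833,.0525,361.3)
p,P=cloud('wrist');cv2.imwrite('pics/w13.png',p[:,:,::-1])
s=sense();Q=(P-s['tcp_pos'])@s['ee_rot'];m=(abs(Q[...,0])<.03)&(abs(Q[...,1])<.035)&(Q[...,2]>.015)&(Q[...,2]<.05);m[262:]=0;q=Q[m];print(m.sum(),rect(q),q.min(0),q.max(0),np.median(q[:,2]))
```

```text
t 29.6 tcp [ 0.4883 -0.2819  0.111 ] yaw 1.18 -> travel [0.17 0.15 5.85] roll -0.1
2559 (array([0.1, 0.1]), 50.3, 24.3, 89.9) [-0.01211676 -0.02499095  0.01503615] [0.012195   0.02530132 0.04339561] 0.027059829639240703
```

View pics/w13.png

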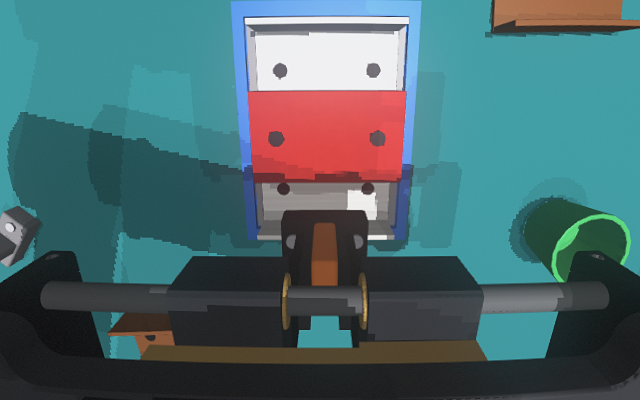

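The foot hangs upright and aligned over the near strip (325,225); red and both channels are in place. Lowering.

>>> arm_command([
  {"travel":[0.15,0.15,1.0],"roll":0,"fingers":0},
  {"travel":[0.15,0.15,2.2],"roll":0,"fingers":0},
  {"travel":[0.15,0.15,3.4],"roll":0,"fingers":0},
  {"travel":[0.15,0.15,4.4],"roll":0,"fingers":0},
  {"travel":[0.15,0.15,5.1],"roll":0,"fingers":0},
  {"travel":[0.15,0.15,5.5],"roll":0,"fingers":0},
  {"travel":[0.15,0.15,5.7],"roll":0,"fingers":0},
  {"travel":[0.15,0.15,5.9],"roll":0,"fingers":0},
  {"travel":[0.15,0.15,5.9],"roll":0,"fingers":0},
])

```text
time_s: 30.55
tcp_pos: [0.4918, -0.2843, 0.0542]
ee_rot: [[1.0, 0.022, 0.0], [0.022, -1.0, -0.0], [0.0, 0.0, -1.0]]
wrist_force: [-0.4, -0.6, -0.9]
gripper_width: 0.135
```

>>> arm_command([
  {"travel":[-0.1,0,0.1],"roll":0,"fingers":0},
  {"travel":[-0.1,0,0.18],"roll":0,"fingers":0},
  {"travel":[-0.1,0,0.26],"roll":0,"fingers":0},
  {"travel":[-0.1,0,0.3],"roll":0,"fingers":0},
  {"travel":[-0.1,0,0.3],"roll":0,"fingers":0},
])

```text
time_s: 31.05
tcp_pos: [0.4908, -0.2843, 0.0517]
ee_rot: [[1.0, 0.023, 0.0], [0.023, -1.0, -0.0], [0.0, 0.0, -1.0]]
wrist_force: [-0.8, 0.7, 3.0]
gripper_width: 0.135
```

Contact confirmed: force went from -0.9 to +3 N at the expected height. Release and rise.

>>> arm_command([
  {"travel":[0,0,0],"roll":0,"fingers":20},
  {"travel":[0,0,0],"roll":0,"fingers":40},
  {"travel":[0,0,0],"roll":0,"fingers":40},
  {"travel":[0,0,0],"roll":0,"fingers":40},
  {"travel":[0,0,-2],"roll":0,"fingers":40},
  {"travel":[0,0,-6],"roll":0,"fingers":40},
  {"travel":[-4,0,-11],"roll":0,"fingers":40},
  {"travel":[-8,0,-15],"roll":0,"fingers":40},
  {"travel":[-8,0,-16],"roll":0,"fingers":40},
  {"travel":[-8,0,-16],"roll":0,"fingers":40},
])

```text
time_s: 32.05
tcp_pos: [0.411, -0.2869, 0.2155]
ee_rot: [[1.0, 0.022, 0.008], [0.022, -1.0, -0.003], [0.008, 0.004, -1.0]]
wrist_force: [0.2, -0.0, -0.4]
gripper_width: 0.4
```

```bash
python3 trk2.py
python3 - <<'E'
from h import *
a=np.radians(1.3);ax=np.array([np.cos(a),np.sin(a)]);ay=np.array([-ax[1],ax[0]]);c=np.array([.5398,-.2822])
p,P=cloud('wrist');cv2.imwrite('pics/w14.png',p[:,:,::-1]);d=P[...,:2]-c;T=np.dstack([d@ax,d@ay,P[...,2]-.004]);ok=(np.arange(400)<265)[:,None]
m=ok&(T[...,0]<-.03)&(T[...,0]>-.075)&(abs(T[...,1])<.04)&(T[...,2]>.06)&(T[...,2]<.08);print('tab',rect(T[m]),np.median(T[m][:,2]),m.sum())
m=ok&(T[...,0]<-.03)&(T[...,0]>-.075)&(abs(T[...,1])<.04)&(abs(T[...,2]-.022)<.003)&(p.max(2)<110);print('base',rect(T[m]),m.sum())
pt,Pt=cloud('top');t=np.load('top.npz');print(sense()['wrist_force'])
dif=np.abs(pt.astype(int)-t['p']).max(2)>60
for k in comp(dif,8):v,u=np.nonzero(k);print((int(u.mean()),int(v.mean())),k.sum())
E
```

```text
red (array([ 0.1, -0.2]), 99.4, 59.9, -90.0) z 0.038229377455806776 tilt [ 0.03898804 -0.01975439]
near (array([-63.6, -13.5]), 120.0, 55.1, -58.5) 522 z 0.03404809073206297
tab (array([-49.5,  -1.4]), 22.8, 11.9, -0.3) 0.06778902812966908 410
base (array([-50.1,  -0.8]), 49.5, 24.5, 89.9) 768
[ 0.42044113 -0.6913984  -0.76694586]
(413, 301) 31353
(411, 195) 668
(324, 185) 653
(216, 184) 649
(299, 380) 34
(251, 199) 20
(538, 271) 18
(235, 198) 13
```

View pics/w14.png

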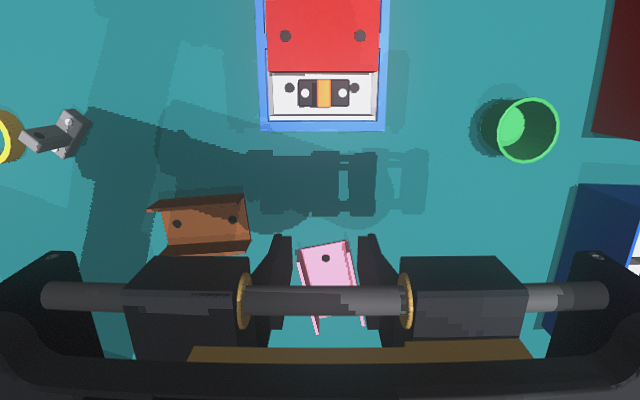

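The foot stands upright in the near strip (323,93), red is in place, and the bystanders are unmoved. Handing in.

```bash
python3 -c "
from station import *
print(finish_job())"
```

```text
the job is handed in; nothing more can be done
None
```

The tray is packed and the job is handed in at about 32 s of the 72 s allowed. `finish_job` gave no verdict.

**What I did:**
- I laid channel A in the far bay.
- I took B off the rack, pressed it level against the bench, and laid it in the near bay.
- I took the red channel off the rack, levelled it the same way, and interlocked it open side down across both.
- I stood the orange foot in the near strip of trough and let everything go.

**Last measured positions** (wrist camera, tray frame):

| Part | Across, along (mm) | Other |
|---|---|---|
| Near channel (B) | -44.7, 1.1 | flat |
| Far channel (A) | 43.6, -0.3 | flat |
| Red | 0.1, -0.2 | top at 38.2 mm, tilt below 0.1° |
| Foot | -50, -1 | upright, tab top at 67.8 mm |

- **Bystanders:** a before/after comparison of the top pictures showed large changes only where the arm was, at the tray, and at the spots A and red had left. The foot's old spot and B's rack spot showed little or no change. The last wrist picture showed the gripper clear.
- **Check that failed:** after red went in, fitting the two lower channels again gave unusable results, because red and the foot spoil the fit. Their positions above date from before red was placed. Red's correct height and level position suggest they have not moved.

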